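# Pry the snap-fit cover off the terminal box

## Robot

A 7-joint arm with a two-finger parallel gripper is mounted at the origin on a cart in front of the work surface, level with it; the furniture and walls round the work are solid. World frame = base frame: x ahead of the robot, y to its left, z up, the work surface at z = 0. Lengths are in m, angles in degrees, forces in N, time in s.
With the tool pointing down it reaches from about 0.425 to 0.875 m from the base axis. Payload 4.7 kg.
Tool frame: the origin (TCP) lies at the very end of the fingers, on their centre line; the grasp point (between the pads) lies 19 mm behind it; z points along the fingers, y is the line along which they close (so a half turn about z gives the same grasp; the last joint's range is limited). The gripper opens to 87 mm and grips with 3 to 60 N. Pads are 19 mm wide; open, the fingers measure 117 mm over their backs; the gripper's body (75 mm by 190 mm) begins 51 mm behind the grasp point.
Start: joints at [67.615, 18.392, -4.016, 83.108, 1.295, 78.541, -3.26], TCP at [0.256, -0.597, 0.189] pointing down, gripper open.
Joint ranges: [-163.93, 163.93], [-17.29, 119.83], [-79.2, 71.16], [3.27, 140.29], [-89.18, 269.18], [5.43, 117.66], [-154.24, 154.24]. Speed limits (degrees/s): [147.25, 147.25, 180, 180, 180, 180, 180].

## Interface

Orientations are given as [roll, pitch, yaw] about the fixed x, y, z axes, in that order (R = Rz(yaw) Ry(pitch) Rx(roll)).
In Python, from cell import get_obs, read_camera, sign_off, silhouettes gives the robot as it stands.
- The arm moves only by the tool play_rows, never from a script. Its argument "steps" is a list that holds one entry, the list of rows, each a list of 7 numbers: the shift along the tool's x, y, z in m, then the turn, a rotation vector about the tool's x, y, z in rad, then the finger opening in m, from 0 to 0.087. A call has 1 to 12 rows; each row shifts and turns the commanded pose from where the row before left it, along the tool's axes as they then stand; what a row does not reach is not made up. A row lasts 1/10 s, in which the tool goes at most 50 mm and 8.59 degrees, less where a joint would pass 70% of its speed; a pose out of reach is approached as far as the arm can. A call is refused whole if a number of a shift passes 0.05 or a number of a turn 0.15, either way. A call with a gripper value outside its range is refused whole. The fingers move at their own pace and stop on an object; "force" is the grip in N (left out, the last holds). Time passes only in rows, so rows that do not move let the fingers close. It gives the time, the measured TCP pose, the force, the opening and the grip force at its end, in the units of the state.
- get_obs(): the state, without advancing time (a new reading comes with each control period).
- read_camera(name): name is "side" or "top" or "wrist"; returns a dict with "frame" (400x640x3 uint8, red, green, blue), "intrinsics" (3x3 intrinsics, pixels), "view" (4x4, takes a point from world to camera coordinates). Camera axes: x right, y up, looking along -z (the intrinsics and any distortion apply to the point x, -y, -z); pixel columns grow to the right and rows downward; lengths in m; the calibration is good to about 2 mm. A picture is of the moment at which its call begins. There is no depth.
- sign_off(): hands the job in; it is judged then, once.
Trained networks look in the newest picture that a camera, given by its name, has taken for a name from the list of things; names that differ only in an ending like _2 or _b are one class to them, and where a whole thing is asked for, a point or a joint stands for the part that bears it (a point fixed in the world has none). Each returns a list of dicts, best first, with "p" (0 to 1); they miss things now and then, are a little off and sometimes report something else, mostly with a low value. They report only what shows in the picture. A call takes as long as a camera call. They do not tell look-alikes from the thing itself.
- silhouettes(camera, name): "pixels" (400x640 bool, what is visible of it) and "extent" ([left, top, right, bottom] in pixels, round what is visible of it).
The state is a dict: "time_s": time; "qpos": joint angles; "joint_velocities": joint speeds; "effort": joint torques, N m; "tool_pos": TCP position; "tool_rot": TCP orientation; "force": force on the tool from outside, world axes, zero at the start; "wrist_torque": the same for the moment, N m; "grip_width": finger opening in m; "grasp_force": force on a finger pad.
Only numpy, scipy, OpenCV 4.12 (cv2) and the standard library are available. Lean on these libraries where they do the work, as an engineer would, in place of code of your own. Each camera call takes 0.05 s, during which the arm holds its last target. There are 200 camera calls.

## Task

Open the little terminal box on the classroom table: take the angled pry tool from its wooden stand, slip its flat blade into the notch at the end of the box and lever the snapped-down cover loose with it; the fingers must not touch the cover before it has popped up. Then put the tool back in its stand as it stood, lift the loosened cover off and lay it gently, top side up, flat on the table clear of the box, without disturbing the small things lying about.

Things in the scene. Friction and masses are not known exactly. Their poses are not given: they have to be found in the camera images.
- terminal_box: black plastic terminal box, fixed to the table, 116 x 58 x 49 mm without its cover (mounting ears at the table to x = -71 and +71 mm, cable gland at the rear to x = +77 mm). Origin: centre of its underside; z up, x along its length to the rear. The pry notch is in the middle of its front (-x) end.
- sill (a point): fixed point of the box: middle of the notch sill's outer top edge, at (-57, 0, 43) mm in the box's frame, same axes. The sill, 3 mm thick along x, is the bottom of the pry opening (26 mm wide, 6 mm high, to the underside of the seated cover's plate) and the fulcrum of the lever. Behind it the box is hollow from z = 34 to 49 mm, 50 mm deep along x, 30 mm across.
- cover: grey plastic cover, 120 x 64 x 15 mm, 0.06 to 0.13 kg: a 4 mm plate on a skirt 11 mm deep; overhangs the box by 3 mm on each long side. Origin: centre, level with the skirt's lower rim; x to the rear, z up. Seated, its origin is 38 mm above the box's. Once loose it lifts off with almost no force, gripped across its 64 mm width.
- cover_notch (a point): point of the cover: middle of its front edge, underside of the plate, (-60, 0, 11) mm in its frame; the front skirt is cut away here, 26 mm wide. Two sprung snaps 30 mm in front of the cover's centre hold it, with about 15 N in all; levered up about 5 mm at this edge it snaps free, then rests ajar on the snaps, this edge about 9 mm up, rear end down.
- pry_tool: angled pry tool, 0.08 to 0.15 kg. Flat steel blade 16 mm wide, 3 mm thick, underside at z = 0, along +x from the heel (origin) to the tip at x = 58 mm. Shank and wooden handle rise from the heel, leaning 22 degrees from z to -x: axis from (0, 0, 2) mm along (-0.375, 0, 0.927). Handle 24 mm wide (y), 16 mm thick, 35 to 155 mm up that axis. Stands loosely in the stand, blade flat.
- tool_grip (a point): point on the pry tool's handle axis, 112 mm up it from the heel: (-42, 0, 106) mm in the tool's frame, whose axes it shares; grip here across the 24 mm width (y).
- tool_tip (a point): middle of the blade tip's lower edge, at (58, 0, 0) mm in the tool's frame.
- stand: wooden tool stand, fixed; floor plate 160 x 60 x 8 mm. Origin on its underside; axes as those of the tool standing in it, whose origin is 8 mm above. Two cheeks 29 mm apart, 65 mm high, flank the handle's foot; a back rest parallel to the handle, up to 85 mm high, carries it on the -x side; an 8 mm stop stands 11 mm before the tip. The tool leaves and enters along its handle axis.
- loupe: bystander: magnifier with a turned handle, 52 x 133 x 12 mm, loose; origin at the centre of its underside. Leave alone.
- brass_dish: bystander: shallow brass dish, 60 mm across, 13 mm high, loose; origin at the centre of its underside. Leave alone.
- stone: bystander: small brown rock, 30 x 60 x 24 mm, loose; origin at its underside. Leave alone.
Not all that is in view belongs to the job. Several things have the shape of the cover; the one meant has the colours described above.

How it is judged:
By the outcome, as a careful person would: the job done as asked, in the order asked, and still so for the second after the job is handed in, with the robot touching nothing.
It also fails if it takes over 69 s, if anything falls off the work surface, if the arm or the gripper's body presses on something with over 40 N, if the wrist force passes 120 N, or if a joint passes its speed limit or range.

## Working session

There is one attempt and no reset: what is moved stays moved. The work goes in short steps, Python scripts to look and compute and a tool call to move; the robot and the scene stay as the last step left them, time stands still between calls to the robot, and variables do not carry over. Pictures are saved under pics/ and viewed, at most 10 in all, crops included, and the job is handed in when it is done.

Besides the shell and the picture viewer there is one more tool, called after "Call:" by a JSON object that holds its "op" and its "data". play_rows: Moves the arm, as the interface text tells. Its arguments: {"type":"object","properties":{"steps":{"type":"array","items":{"type":"array","items":{"type":"array","items":{"type":"number"}}}},"force":{"type":"number"}},"required":["steps"]}

```bash
ls; mkdir -p pics; cat > h.py <<'E'
import numpy as np, cv2, json
from cell import get_obs, read_camera, sign_off, silhouettes
from scipy.spatial.transform import Rotation as R
def save(name,f): cv2.imwrite('pics/'+name,f[:,:,::-1])
E
python3 - <<'E'
from h import *
o=get_obs(); print({k:np.round(v,3).tolist() for k,v in o.items()})
a=read_camera('top');b=read_camera('side')
for n,c in(('top',a),('side',b)):
    print(n,np.round(c['intrinsics'],1).tolist(),np.round(c['view'],3).tolist(),[k for k in c])
    for t in['terminal_box','cover','pry_tool','stand','loupe','brass_dish','stone']:
        print(t,[(round(float(s['p']),2),np.round(s['extent']).tolist()) for s in silhouettes(n,t)])
save('a.png',np.vstack([a['frame'],b['frame']])[:,:]) 
save('top.png',a['frame']);save('side.png',b['frame'])
E
```

```text
pics
{'time_s': 0.0, 'qpos': [67.616, 18.441, -4.017, 83.174, 1.295, 78.541, -3.261], 'joint_velocities': [-0.016, -0.046, 0.055, -0.095, -0.05, -0.039, -0.039], 'effort': [-0.0, -49.128, -0.404, -31.253, -0.064, 0.044, 0.0], 'tool_pos': [0.256, -0.597, 0.188], 'tool_rot': [-179.889, 0.006, 23.195], 'force': [-0.433, 0.21, -0.54], 'wrist_torque': [0.019, 0.002, -0.026], 'grasp_force': 0.0, 'grip_width': 0.087}
top [[485.2, 0.0, 318.7], [0.0, 485.2, 197.1], [0.0, 0.0, 1.0]] [[0.008, -1.0, 0.002, 0.06], [0.977, 0.008, 0.215, -0.571], [-0.215, 0.0, 0.977, -1.388], [0.0, 0.0, 0.0, 1.0]] ['frame', 'intrinsics', 'view']
terminal_box [(0.54, [285.0, 184.0, 333.0, 204.0])]
cover [(0.82, [272.0, 217.0, 308.0, 261.0]), (0.79, [199.0, 219.0, 238.0, 261.0]), (0.73, [173.0, 175.0, 202.0, 216.0]), (0.61, [285.0, 173.0, 327.0, 199.0])]
pry_tool [(0.59, [403.0, 204.0, 428.0, 226.0])]
stand [(0.74, [384.0, 200.0, 436.0, 240.0])]
loupe [(0.64, [450.0, 217.0, 468.0, 259.0])]
brass_dish [(0.51, [401.0, 204.0, 429.0, 226.0]), (0.5, [323.0, 232.0, 344.0, 251.0])]
stone [(0.41, [403.0, 207.0, 428.0, 226.0])]
side [[502.3, 0.0, 313.5], [0.0, 502.3, 191.9], [0.0, 0.0, 1.0]] [[0.986, -0.166, -0.011, -0.547], [0.093, 0.494, 0.864, -0.167], [-0.138, -0.853, 0.503, -1.404], [0.0, 0.0, 0.0, 1.0]] ['frame', 'intrinsics', 'view']
terminal_box [(0.81, [315.0, 198.0, 338.0, 227.0])]
cover [(0.83, [249.0, 195.0, 296.0, 214.0]), (0.66, [311.0, 187.0, 342.0, 213.0]), (0.65, [252.0, 167.0, 285.0, 182.0]), (0.62, [283.0, 152.0, 318.0, 164.0])]
pry_tool [(0.72, [292.0, 222.0, 335.0, 288.0])]
stand [(0.87, [282.0, 252.0, 343.0, 300.0]), (0.32, [316.0, 201.0, 343.0, 225.0])]
loupe [(0.74, [274.0, 312.0, 327.0, 328.0])]
brass_dish [(0.53, [264.0, 221.0, 288.0, 234.0])]
stone [(0.59, [342.0, 173.0, 350.0, 181.0])]
```

View pics/top.png

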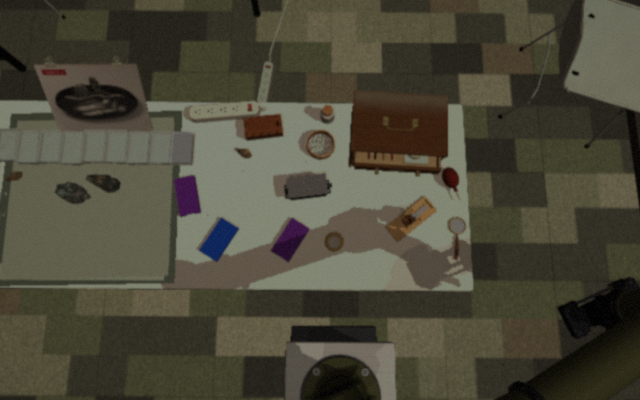

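View pics/side.png

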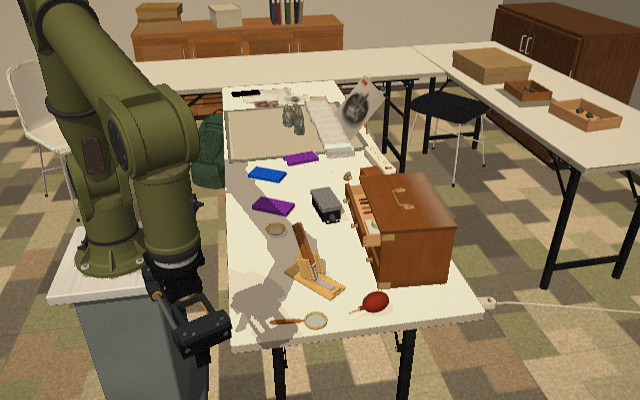

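```bash
python3 - <<'E'
from h import *
a=cv2.imread('pics/top.png');b=cv2.imread('pics/side.png')
br=lambda i:np.clip(255*(i/255.)**.55,0,255).astype(np.uint8)
c=lambda i,x,y,w,h:cv2.resize(br(i[y:y+h,x:x+w]),(400,300),interpolation=cv2.INTER_CUBIC)
v=np.vstack([np.hstack([c(a,270,160,80,60),c(a,370,190,80,60)]),np.hstack([c(b,290,175,80,60),c(b,270,215,120,90)])])
cv2.imwrite('pics/crop.png',v)
E
```

```text
(no output)
```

View pics/crop.png

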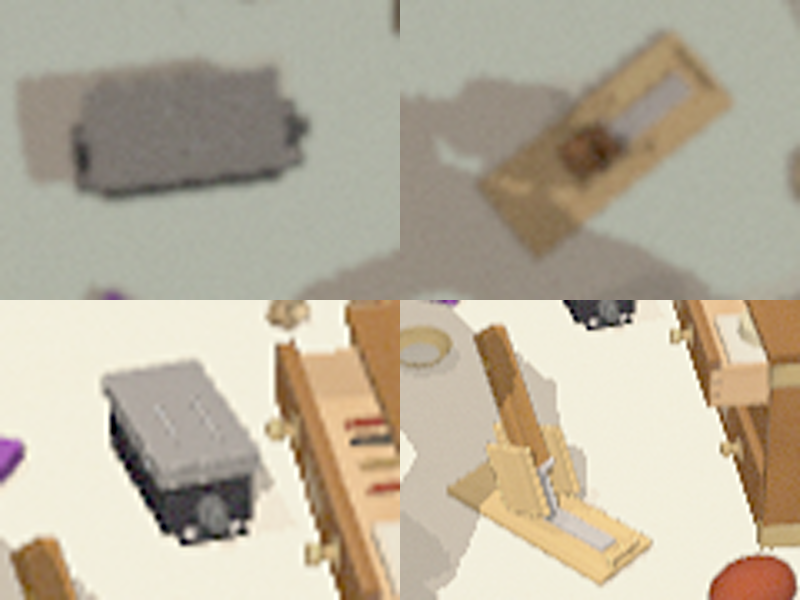

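```bash
cat >> h.py <<'E'
from scipy.optimize import minimize
def proj(c,P):
    q=(c['view'][:3,:3]@np.asarray(P).T).T+c['view'][:3,3]
    q=q*[1,-1,-1]; u=(c['intrinsics']@q.T).T
    return u[:,:2]/u[:,2:]
def cub(x0,x1,y0,y1,z0,z1):
    return np.array([[x,y,z] for x in(x0,x1) for y in(y0,y1) for z in(z0,z1)],float)/1000
def place(P,p,z=0):  # p=x,y,yaw(deg)
    return R.from_euler('z',p[2],degrees=True).apply(P)+[p[0],p[1],z]
BOX=[cub(-58,58,-29,29,0,45),cub(-71,71,-12,12,0,4),cub(58,77,-8,8,12,28)]
COV=[cub(-60,60,-32,32,38,53)]
ax=np.array([-.375,0,.927]);ux=np.array([.927,0,.375])
def handle(a,b,t,w): return np.array([(np.array([0,0,2.])+ax*s+ux*e+[0,f,0])/1000 for s in(a,b) for e in(-t/2,t/2) for f in(-w/2,w/2)])
TOOL=[cub(0,58,-8,8,0,3),handle(35,155,16,24),handle(0,35,6,8)]
S=4
def render(c,parts):
    m=np.zeros((400*S,640*S),np.uint8)
    for P in parts:
        h=cv2.convexHull((proj(c,P)*S+S/2-.5).astype(np.float32)); cv2.fillConvexPoly(m,np.round(h).astype(np.int32),1)
    return cv2.resize(m.astype(np.float32),(640,400),interpolation=cv2.INTER_AREA)
def fit(views,parts,p0,z=0,step=(.02,.02,8)):
    # views: list of (cam,mask)
    def cost(p):
        s=0
        for c,m in views:
            r=render(c,[place(P,p,z) for P in parts]); m=m.astype(float)
            s+=1-np.minimum(r,m).sum()/np.maximum(r,m).sum()
        return s/len(views)
    sim=np.array([p0]+[np.add(p0,np.eye(3)[i]*step[i]) for i in range(3)])
    r=minimize(cost,p0,method='Nelder-Mead',options=dict(initial_simplex=sim,xatol=1e-5,fatol=1e-5,maxiter=300))
    return r.x,r.fun
def unproj(c,uv,z):
    d=np.linalg.inv(c['intrinsics'])@[uv[0],uv[1],1]*[1,-1,-1]
    Rm=c['view'][:3,:3];o=-Rm.T@c['view'][:3,3];d=Rm.T@d
    return o+d*(z-o[2])/d[2]
E
python3 - <<'E'
from h import *
a=read_camera('top')
print('box',unproj(a,(307,187),.05),'stand',unproj(a,(410,219),.0),'dish',unproj(a,(334,241),0),'loupe',unproj(a,(457,238),0))
ma=[s['pixels'] for s in silhouettes('top','cover') if abs(s['extent'][0]-285)<6]+[s['pixels'] for s in silhouettes('top','terminal_box')[:1]]
ta=[s['pixels'] for s in silhouettes('top','pry_tool')[:1]]+[s['pixels'] for s in silhouettes('top','stand')[:1]]
b=read_camera('side')
mb=[s['pixels'] for s in silhouettes('side','cover') if abs(s['extent'][0]-311)<6]+[s['pixels'] for s in silhouettes('side','terminal_box')[:1]]
tb=silhouettes('side','pry_tool')[0]['pixels']
sb=silhouettes('side','stand')[0]['pixels']
ma=np.any(ma,0);mb=np.any(mb,0);ta_=np.any(ta,0)
p0=unproj(a,(307,187),.05)
for v in([(a,ma)],[(b,mb)],[(a,ma),(b,mb)]): print('box',fit(v,BOX+COV,[p0[0],p0[1],-90]))
p0=unproj(a,(408,221),.01)
for v in([(b,tb)],): print('tool side',fit(v,TOOL,[p0[0],p0[1],-45],.008))
ST=[cub(-70,90,-30,30,0,8),cub(-40,0,-18,18,0,65)]
print('stand',fit([(a,ta_)],[cub(-80,80,-30,30,0,8)],[p0[0],p0[1],-45]))
c=read_camera('wrist'); o=get_obs()
T=np.linalg.inv(c['view']); Rt=R.from_euler('xyz',o['tool_rot'],degrees=True).as_matrix()
print('cam in tool',Rt.T@(T[:3,3]-o['tool_pos']),'\n',Rt.T@T[:3,:3],c['intrinsics'])
E
```

```text
box [0.60421717 0.10027594 0.05      ] stand [ 0.51719612 -0.21800089  0.        ] dish [0.44710687 0.01676573 0.        ] loupe [ 0.45929564 -0.36011879  0.        ]
box (array([  0.60969878,   0.10219244, -82.61208943]), np.float64(0.13443716792289628))
box (array([  0.61264555,   0.12672947, -85.4964365 ]), np.float64(0.38511351516074965))
box (array([  0.61010235,   0.10345638, -84.70962206]), np.float64(0.26434938068201536))
tool side (array([  0.52205024,  -0.22258548, -50.03550509]), np.float64(0.21984772451981316))
stand (array([  0.56410469,  -0.24340787, -43.69925492]), np.float64(0.8428544042940669))
cam in tool [ 8.36749262e-02 -3.45611987e-05 -1.96182841e-01] 
 [[-0.00155902  0.95241294  0.30480676]
 [ 0.99999827  0.001175    0.00144333]
 [ 0.0010165   0.30480848 -0.95241312]] [[335.91816739   0.         316.10283872]
 [  0.         335.91816739 194.22399277]
 [  0.           0.           1.        ]]
```

```bash
cat >> h.py <<'E'
def toolgrasp(hx,hy,hz,yaw,pitch=0,s=93):
    """gripper pose (p,Rm) with TCP s mm up the handle axis; heel at hx,hy,hz; pitch>0 raises tip"""
    Rt=R.from_euler('zy',[0,0]).as_matrix() if 0 else (R.from_euler('z',yaw,degrees=True)*R.from_euler('y',-pitch,degrees=True)).as_matrix()
    z=-ax/np.linalg.norm(ax);y=np.array([0,1.,0]);G=np.c_[np.cross(y,z),y,z]
    return np.array([hx,hy,hz])+Rt@((np.array([0,0,2])+ax*s)/1000),Rt@G
def pose():
    o=get_obs();return np.array(o['tool_pos']),R.from_euler('xyz',o['tool_rot'],degrees=True).as_matrix()
def plan(p,Rm,w,start=None,n=None,vmax=.045,wmax=.14):
    p0,R0=start or pose(); rv=R.from_matrix(R0.T@Rm).as_rotvec()
    n=n or int(max(1,np.ceil(np.linalg.norm(p-p0)/vmax),np.ceil(np.abs(rv).max()/wmax)))
    rows=[];Rc=R0;pc=p0
    for i in range(1,n+1):
        pt=p0+(p-p0)*i/n
        d=np.round(Rc.T@(pt-pc),4);r=np.round(rv/n,4)
        rows.append(list(d)+list(r)+[w]);pc=pc+Rc@d;Rc=Rc@R.from_rotvec(r).as_matrix()
    print(n,json.dumps([[float(x) for x in r] for r in rows]).replace(' ',''))
    return pc,Rc
E
python3 - <<'E'
from h import *
p,Rm=toolgrasp(.522,-.2226,.008,-48,s=210)
print(p)
q=plan(p,Rm,.087)
E
```

```text
[ 0.46930596 -0.16407734  0.20467   ]
14 [[0.0262,-0.0225,-0.0011,-0.026,-0.0186,-0.1337,0.087],[0.0289,-0.0187,-0.0022,-0.026,-0.0186,-0.1337,0.087],[0.0311,-0.0146,-0.0031,-0.026,-0.0186,-0.1337,0.087],[0.0327,-0.0103,-0.0041,-0.026,-0.0186,-0.1337,0.087],[0.0337,-0.0057,-0.0048,-0.026,-0.0186,-0.1337,0.087],[0.0341,-0.001,-0.0057,-0.026,-0.0186,-0.1337,0.087],[0.0337,0.0037,-0.0062,-0.026,-0.0186,-0.1337,0.087],[0.0329,0.0083,-0.0066,-0.026,-0.0186,-0.1337,0.087],[0.0313,0.0127,-0.007,-0.026,-0.0186,-0.1337,0.087],[0.0292,0.017,-0.0072,-0.026,-0.0186,-0.1337,0.087],[0.0265,0.0209,-0.0072,-0.026,-0.0186,-0.1337,0.087],[0.0233,0.0245,-0.0071,-0.026,-0.0186,-0.1337,0.087],[0.0197,0.0275,-0.0068,-0.026,-0.0186,-0.1337,0.087],[0.0158,0.03,-0.0063,-0.026,-0.0186,-0.1337,0.087]]
```

Views: grey cover on black box with its gland at the right end at top (309,186), and the tool in its stand at top (410,218), with the blade toward upper right. Cover candidates in the top picture: purple (187,195), blue (218,239), purple (290,239), red-brown (263,127) and grey on the black box (308,186). I choose the grey one, confirmed in the crop. There is only one pry tool, at top (415,215).

Call:
{"op": "play_rows", "data": {"steps": [[[0.026, -0.022, -0.008, -0.026, -0.0186, -0.1337, 0.087], [0.029, -0.019, -0.009, -0.026, -0.0186, -0.1337, 0.087], [0.031, -0.015, -0.009, -0.026, -0.0186, -0.1337, 0.087], [0.033, -0.01, -0.009, -0.026, -0.0186, -0.1337, 0.087], [0.034, -0.006, -0.005, -0.026, -0.0186, -0.1337, 0.087], [0.034, -0.001, -0.006, -0.026, -0.0186, -0.1337, 0.087], [0.034, 0.004, -0.006, -0.026, -0.0186, -0.1337, 0.087], [0.033, 0.008, -0.007, -0.026, -0.0186, -0.1337, 0.087], [0.031, 0.013, -0.007, -0.026, -0.0186, -0.1337, 0.087], [0.029, 0.017, -0.007, -0.026, -0.0186, -0.1337, 0.087], [0.026, 0.021, -0.007, -0.026, -0.0186, -0.1337, 0.087], [0.023, 0.024, -0.007, -0.026, -0.0186, -0.1337, 0.087]]]}}

```text
time_s: 2.55
tool_pos: [0.4396, -0.2241, 0.2278]
tool_rot: [177.2, 19.6, 116.0]
force: [1.2, -0.2, 0.5]
grip_width: 0.087
grasp_force: 0.0
```

Call:
{"op": "play_rows", "data": {"steps": [[[0.02, 0.027, -0.007, -0.026, -0.0186, -0.1337, 0.087], [0.016, 0.03, -0.006, -0.026, -0.0186, -0.1337, 0.087], [0, 0, 0, 0, 0, 0, 0.087], [0, 0, 0, 0, 0, 0, 0.087], [0, 0, 0, 0, 0, 0, 0.087]]]}}

```text
time_s: 3.05
tool_pos: [0.4684, -0.1648, 0.2293]
tool_rot: [180.0, 22.0, 131.8]
force: [0.3, -1.0, 0.2]
grip_width: 0.0869
grasp_force: 0.0
```

```bash
python3 - <<'E'
from h import *
o=get_obs();print(o['time_s'],np.round(o['qpos'],1),o['tool_pos'],o['tool_rot'])
c=read_camera('wrist');save('w1.png',c['frame'])
for t in('pry_tool','stand'):
  for s in silhouettes('wrist',t)[:2]: print(t,s['p'],s['extent'])
E
```

```text
3.05 [ 32.5 -17.  -23.  116.6   7.9  62.   48.6] [ 0.46836718 -0.16479655  0.22926043] [179.99109524  21.99502757 131.80541857]
pry_tool 0.91 [307.5, 150.8, 333.5, 186.0]
stand 0.7 [291.7, 80.5, 348.5, 194.2]
```

View pics/w1.png

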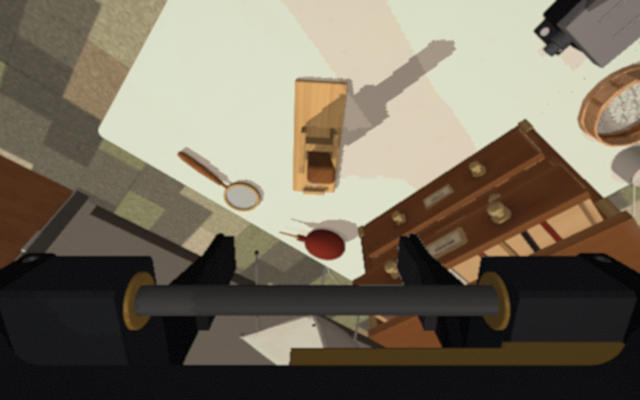

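```bash
python3 - <<'E'
from h import *
c=read_camera('wrist');w=silhouettes('wrist','pry_tool')[0]['pixels'];ws=silhouettes('wrist','stand')[0]['pixels']
b=read_camera('side');tb=silhouettes('side','pry_tool')[0]['pixels']
p0=[.522,-.2226,-48]
for v in([(c,w)],[(b,tb)],[(c,w),(b,tb)]): print('tool',fit(v,TOOL,p0,.008,(.01,.01,5)))
m=(ws|w).astype(np.uint8);
h=cv2.findContours(m,0,1)[0];h=max(h,key=cv2.contourArea)
print('plate poly',cv2.approxPolyDP(h,4,True)[:,0].tolist())
for uv in((295,79),(348,80),(336,193),(294,190)): print(unproj(c,uv,.008))
save('w1c.png',cv2.resize(c['frame'][65:205,260:380],(600,700),interpolation=cv2.INTER_CUBIC)[:600])
E
```

```text
tool (array([  0.51915455,  -0.2181985 , -48.84279537]), np.float64(0.2574687065368567))
tool (array([  0.52231005,  -0.22138438, -49.30648613]), np.float64(0.19512610770279482))
tool (array([  0.52214566,  -0.22229137, -49.40903079]), np.float64(0.23290683125653183))
plate poly [[299, 79], [293, 189], [332, 193], [346, 83]]
[ 0.44292739 -0.17324667  0.008     ]
[ 0.48803653 -0.13463517  0.008     ]
[ 0.59170154 -0.26202066  0.008     ]
[ 0.54323136 -0.29772413  0.008     ]
```

View pics/w1c.png

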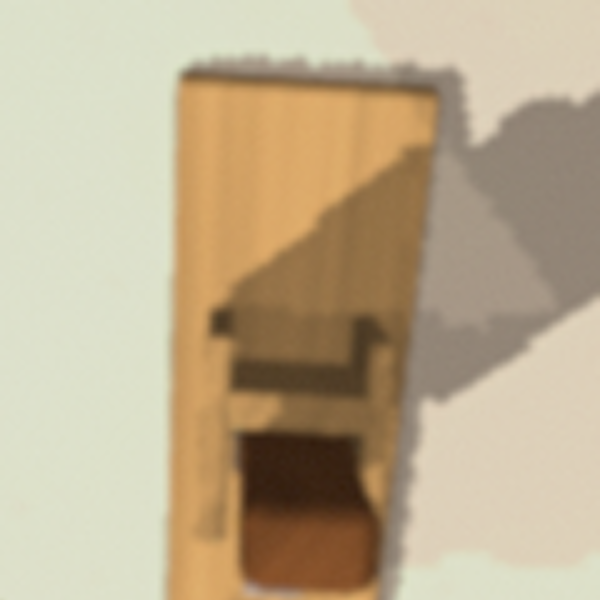

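```bash
python3 - <<'E'
from h import *
p,Rm=toolgrasp(.522,-.222,.008,-50,s=170); q=plan(p,Rm,.087)
p,Rm=toolgrasp(.522,-.222,.008,-50,s=93); q=plan(p,Rm,.087,start=q)
E
```

```text
2 [[0.0046,0.0016,0.0313,0.0063,-0.0003,0.0152,0.087],[0.0047,0.0017,0.0314,0.0063,-0.0003,0.0152,0.087]]
2 [[-0.0,0.0,0.0385,-0.0,0.0,0.0,0.087],[-0.0,0.0,0.0385,-0.0,0.0,0.0,0.087]]
```

Call:
{"op": "play_rows", "data": {"steps": [[[0.0046, 0.0016, 0.0313, 0.006, 0, 0.015, 0.087], [0.0047, 0.0017, 0.0314, 0.006, 0, 0.015, 0.087], [0, 0, 0.026, 0, 0, 0, 0.087], [0, 0, 0.026, 0, 0, 0, 0.087], [0, 0, 0.025, 0, 0, 0, 0.087], [0, 0, 0, 0, 0, 0, 0.087], [0, 0, 0, 0, 0, 0, 0.087]]], "force": 30}}

```text
time_s: 4.15
tool_pos: [0.4996, -0.1945, 0.0962]
tool_rot: [180.0, 21.9, 130.1]
force: [0.6, 0.0, 0.4]
grip_width: 0.0868
grasp_force: 0.0
```

```bash
python3 - <<'E'
from h import *
p,Rm=pose();q,Rq=toolgrasp(.522,-.222,.008,-50,s=93);print(Rm.T@(q-p))
c=read_camera('wrist');print(c['view'].shape)
# handle edges predicted
for s in(155,): print('pred handle top', proj(c,[place(P,[.522,-.222,-50],.008) for P in TOOL][1]).round().tolist())
for s in silhouettes('wrist','pry_tool')[:2]: print(s['p'],s['extent'])
save('w2.png',c['frame'])
E
```

```text
[-0.00050202 -0.00050544  0.00024191]
(4, 4)
pred handle top [[301.0, 189.0], [332.0, 189.0], [301.0, 208.0], [331.0, 208.0], [290.0, 266.0], [343.0, 266.0], [291.0, 296.0], [343.0, 296.0]]
0.56 [287.5, 204.2, 340.3, 283.9]
```

View pics/w2.png

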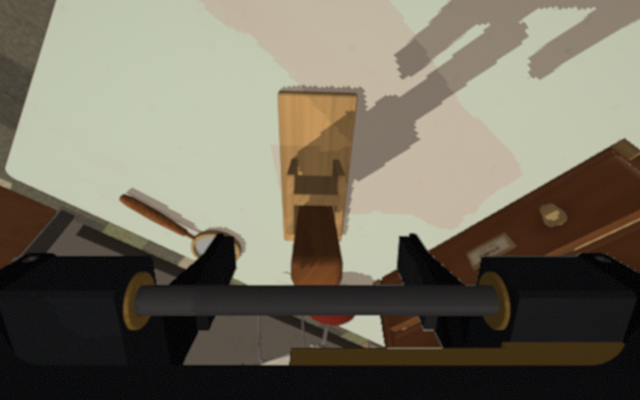

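```bash
python3 - <<'E'
from h import *
c=read_camera('wrist');w=silhouettes('wrist','pry_tool')[0]['pixels']
f=c['frame'].astype(int)
print('col317 rows',[(r,f[r,317].tolist()) for r in range(196,296,4)])
w[284:]=False
def ext(m): 
    r=np.where(m.any(1))[0];return r.min(),r.max()
print(ext(w),ext(w[:,310:325]))
for dx in(0,-.003,-.006):
    p=[.522+dx*.643,-.222-dx*.766,-50]
    P=[place(q,p,.008) for q in TOOL]; r=render(c,P[1:2])>.5
    print(dx,ext(r), proj(c,P[1])[[4,6]].round(1).tolist())
print(fit([(c,w)],TOOL[1:2],[.522,-.222,-50],.008,(.01,.01,5)))
E
```

```text
col317 rows [(196, [115, 88, 54]), (200, [114, 87, 54]), (204, [47, 27, 12]), (208, [48, 29, 15]), (212, [50, 30, 17]), (216, [47, 28, 12]), (220, [51, 30, 17]), (224, [49, 28, 14]), (228, [52, 32, 19]), (232, [48, 27, 12]), (236, [52, 30, 18]), (240, [52, 31, 18]), (244, [50, 30, 14]), (248, [51, 30, 13]), (252, [58, 37, 20]), (256, [72, 43, 23]), (260, [87, 52, 25]), (264, [108, 64, 33]), (268, [112, 68, 35]), (272, [116, 69, 37]), (276, [117, 71, 35]), (280, [120, 72, 38]), (284, [41, 19, 16]), (288, [31, 29, 28]), (292, [35, 34, 34])]
(np.int64(203), np.int64(283)) (np.int64(203), np.int64(282))
0 (np.int64(187), np.int64(292)) [[288.6, 262.1], [289.4, 292.6]]
-0.003 (np.int64(184), np.int64(288)) [[288.2, 257.9], [289.1, 288.8]]
-0.006 (np.int64(181), np.int64(284)) [[287.9, 253.5], [288.8, 285.0]]
(array([  0.52004372,  -0.21975211, -49.7678988 ]), np.float64(0.24383665667264565))
```

Call:
{"op": "play_rows", "data": {"steps": [[[0.002, -0.0005, 0, 0, 0, 0, 0.087], [0, 0, 0, 0, 0, 0, 0.02], [0, 0, 0, 0, 0, 0, 0.02], [0, 0, 0, 0, 0, 0, 0.015], [0, 0, 0, 0, 0, 0, 0.015], [0, 0, 0, 0, 0, 0, 0.015], [0, 0, 0, 0, 0, 0, 0.015], [0, 0, 0, 0, 0, 0, 0.015]]], "force": 50}}

```text
time_s: 5.15
tool_pos: [0.4982, -0.1935, 0.0954]
tool_rot: [180.0, 22.0, 130.1]
force: [-0.4, -1.0, -0.7]
grip_width: 0.0393
grasp_force: 0.0
```

Call:
{"op": "play_rows", "data": {"steps": [[[0, 0, 0, 0, 0, 0, 0.015], [0, 0, 0, 0, 0, 0, 0.015], [0, 0, 0, 0, 0, 0, 0.015], [0, 0, 0, 0, 0, 0, 0.015], [0, 0, 0, 0, 0, 0, 0.015], [0, 0, 0, 0, 0, 0, 0.015]]]}}

```text
time_s: 5.75
tool_pos: [0.4983, -0.1935, 0.0955]
tool_rot: [180.0, 22.0, 130.1]
force: [0.9, -0.2, -0.1]
grip_width: 0.0236
grasp_force: 49.7
```

```bash
python3 - <<'E'
from h import *
p,Rm=pose(); np.savez('grasp.npz',p=p,R=Rm); print(p)
q=(p-Rm[:,2]*.11,Rm)
P,Q=toolgrasp(.53,-.02,.16,-84)
plan(q[0],Rm,.015,n=4)
plan(P,Q,.015,start=q,n=6)
E
```

```text
[ 0.49828748 -0.19349325  0.09547822]
4 [[-0.0,0.0,-0.0275,0.0,0.0,0.0,0.015],[-0.0,-0.0,-0.0275,0.0,0.0,0.0,0.015],[-0.0,-0.0,-0.0275,0.0,0.0,0.0,0.015],[-0.0,-0.0,-0.0275,0.0,0.0,0.0,0.015]]
6 [[0.0123,0.0259,-0.0141,0.0373,-0.0001,0.092,0.015],[0.0146,0.0242,-0.015,0.0373,-0.0001,0.092,0.015],[0.0167,0.0222,-0.0159,0.0373,-0.0001,0.092,0.015],[0.0186,0.0199,-0.0166,0.0373,-0.0001,0.092,0.015],[0.0204,0.0175,-0.0174,0.0373,-0.0001,0.092,0.015],[0.0218,0.0148,-0.0179,0.0373,-0.0001,0.092,0.015]]
```

Call:
{"op": "play_rows", "data": {"steps": [[[0, 0, -0.022, 0, 0, 0, 0.015], [0, 0, -0.022, 0, 0, 0, 0.015], [0, 0, -0.022, 0, 0, 0, 0.015], [0, 0, -0.022, 0, 0, 0, 0.015], [0, 0, -0.022, 0, 0, 0, 0.015], [0.0123, 0.0259, -0.0141, 0.0373, 0, 0.092, 0.015], [0.0146, 0.0242, -0.015, 0.0373, 0, 0.092, 0.015], [0.0167, 0.0222, -0.0159, 0.0373, 0, 0.092, 0.015], [0.0186, 0.0199, -0.0166, 0.0373, 0, 0.092, 0.015], [0.0204, 0.0175, -0.0174, 0.0373, 0, 0.092, 0.015], [0.0218, 0.0148, -0.0179, 0.0373, 0, 0.092, 0.015], [0, 0, 0, 0, 0, 0, 0.015]]]}}

```text
time_s: 6.95
tool_pos: [0.5282, 0.0201, 0.2471]
tool_rot: [-180.0, 21.6, 96.3]
force: [0.1, 1.1, -1.2]
grip_width: 0.0236
grasp_force: 49.7
```

Call:
{"op": "play_rows", "data": {"steps": [[[0, 0, 0, 0, 0, 0, 0.015], [0, 0, 0, 0, 0, 0, 0.015]]]}}

```text
time_s: 7.15
tool_pos: [0.5257, 0.0135, 0.2478]
tool_rot: [-179.9, 22.1, 96.0]
force: [0.6, 0.6, -0.2]
grip_width: 0.0238
grasp_force: 49.7
```

```bash
python3 - <<'E'
from h import *
o=get_obs();print(o['time_s'],np.round(o['qpos'],1),o['tool_pos'],o['tool_rot'],o['grip_width'])
c=read_camera('wrist');b=0
W={t:silhouettes('wrist',t)[0] for t in('cover','terminal_box')}
for t in W: print(t,W[t]['p'],W[t]['extent'])
m=W['cover']['pixels']|W['terminal_box']['pixels']
for mm,pp in((m,BOX+COV),(W['cover']['pixels'],COV)): print(fit([(c,mm)],pp,[.61,.103,-84],0,(.01,.01,5)))
b=read_camera('side');t=silhouettes('side','pry_tool')[0];print(t['p'],t['extent'])
v=np.hstack([c['frame'][:,100:500],cv2.resize(b['frame'][130:330,200:400],(400,400),interpolation=cv2.INTER_CUBIC)])
save('w3.png',v)
E
```

```text
7.15 [ 25.3   7.6 -49.6  95.5  26.6  87.5 -21.5] [0.52571915 0.01348694 0.24780583] [-179.90893368   22.05198685   95.98082988] 0.023799454233668544
cover 0.78 [374.4, 1.8, 456.0, 82.2]
terminal_box 0.59 [373.5, 3.7, 402.0, 85.8]
(array([  0.60865928,   0.10289341, -82.71135402]), np.float64(0.03299675636065824))
(array([  0.60858991,   0.10257246, -82.54311454]), np.float64(0.012841962468912449))
0.96 [295.8, 129.8, 314.0, 196.4]
```

View pics/w3.png

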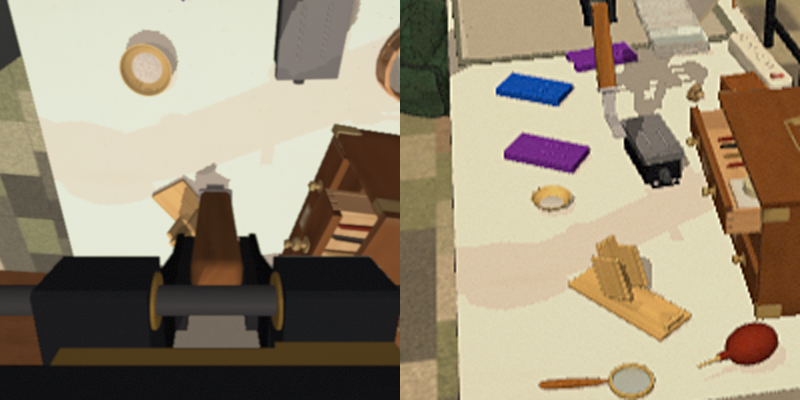

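```bash
cat >> h.py <<'E'
BP=np.array([.609,.1025,-82.55])
def boxpt(x,y,z): return place(np.array([[x,y,z]])/1000.,BP)[0]
def heel(tip_d,z,pitch=0):
    """heel pos for tip tip_d mm inside the sill (neg=outside), heel height z mm"""
    return boxpt(-57+tip_d-58*np.cos(np.radians(pitch)),0,z)
E
python3 - <<'E'
from h import *
q=toolgrasp(*heel(-55,150),BP[2]); q=plan(*q,.015)
q2=toolgrasp(*heel(-15,44.5),BP[2]); plan(*q2,.015,start=q)
E
```

```text
7 [[0.0382,0.0123,-0.0139,-0.0014,0.0001,-0.0036,0.015],[0.0382,0.0125,-0.0139,-0.0014,0.0001,-0.0036,0.015],[0.0382,0.0126,-0.0138,-0.0014,0.0001,-0.0036,0.015],[0.0381,0.0128,-0.0139,-0.0014,0.0001,-0.0036,0.015],[0.038,0.013,-0.0138,-0.0014,0.0001,-0.0036,0.015],[0.0381,0.0131,-0.0138,-0.0014,0.0001,-0.0036,0.015],[0.0379,0.0133,-0.0137,-0.0014,0.0001,-0.0036,0.015]]
3 [[0.0008,-0.0,0.0376,0.0,0.0001,0.0001,0.015],[0.0009,-0.0,0.0376,0.0,0.0001,0.0001,0.015],[0.0008,-0.0,0.0376,0.0,0.0001,0.0001,0.015]]
```

Call:
{"op": "play_rows", "data": {"steps": [[[0.038, 0.0125, -0.0139, -0.0014, 0, -0.0036, 0.015], [0.038, 0.0125, -0.0139, -0.0014, 0, -0.0036, 0.015], [0.038, 0.0126, -0.0138, -0.0014, 0, -0.0036, 0.015], [0.038, 0.0128, -0.0139, -0.0014, 0, -0.0036, 0.015], [0.038, 0.013, -0.0138, -0.0014, 0, -0.0036, 0.015], [0.038, 0.013, -0.0138, -0.0014, 0, -0.0036, 0.015], [0.038, 0.013, -0.0137, -0.0014, 0, -0.0036, 0.015], [0.0008, 0, 0.029, 0, 0, 0, 0.015], [0.0009, 0, 0.028, 0, 0, 0, 0.015], [0.0008, 0, 0.028, 0, 0, 0, 0.015], [0, 0, 0.028, 0, 0, 0, 0.015], [0, 0, 0, 0, 0, 0, 0.015]]]}}

```text
time_s: 8.6
tool_pos: [0.587, 0.262, 0.1291]
tool_rot: [-179.6, 22.3, 97.5]
force: [0.7, -0.1, -0.6]
grip_width: 0.0235
grasp_force: 49.7
```

Call:
{"op": "play_rows", "data": {"steps": [[[0, 0, 0, 0, 0, 0, 0.015], [0, 0, 0, 0, 0, 0, 0.015]]]}}

```text
time_s: 8.8
tool_pos: [0.588, 0.2676, 0.1345]
tool_rot: [179.9, 21.9, 97.5]
force: [-0.1, 0.2, -0.6]
grip_width: 0.0238
grasp_force: 49.7
```

```bash
python3 - <<'E'
from h import *
o=get_obs();print(o['time_s'],np.round(o['qpos'],1),o['force'])
p,Rm=pose();q,Q=toolgrasp(*heel(-15,44.5),BP[2]);print('err in tool',Rm.T@(q-p),R.from_matrix(Rm.T@Q).as_rotvec())
a=read_camera('top');b=read_camera('side')
v=[]
for n,c in(('top',a),('side',b)):
    s=silhouettes(n,'pry_tool'); print(n,[(round(x['p'],2),np.round(x['extent']).tolist()) for x in s[:3]])
    exp=render(c,[place(P,[*heel(-15,44.5)[:2],BP[2]],.0445) for P in TOOL]); r,cc=np.where(exp>.5); print('expected extent',cc.min(),r.min(),cc.max(),r.max())
br=lambda i:np.clip(255*(i/255.)**.6,0,255).astype(np.uint8)
h=heel(-15,44.5)
print('tip/heel px',proj(a,[h,boxpt(-72,0,44.5)]),proj(b,[h,boxpt(-72,0,44.5)]))
save('w4.png',np.hstack([cv2.resize(br(a['frame'][140:220,230:340][:, :]),(440,320),interpolation=cv2.INTER_CUBIC),cv2.resize(b['frame'][130:230,285:385],(320,320),interpolation=cv2.INTER_CUBIC)]))
E
```

```text
8.8 [ -5.1  36.5 -50.1  79.1  42.4  93.7 -49.3] [-0.05746697  0.23259055 -0.55936379]
err in tool [-0.00074898 -0.0005788   0.00218837] [ 0.0022143  -0.00209428  0.00112892]
top [(0.78, [240.0, 179.0, 284.0, 193.0]), (0.44, [288.0, 175.0, 327.0, 196.0])]
expected extent 234 177 283 193
side [(0.58, [307.0, 130.0, 319.0, 186.0]), (0.52, [308.0, 188.0, 340.0, 211.0])]
expected extent 303 132 320 188
tip/heel px [[263.75688804 190.95680713]
 [282.7762462  188.6937741 ]] [[312.84544558 179.47760194]
 [318.10435503 187.7458714 ]]
```

View pics/w4.png

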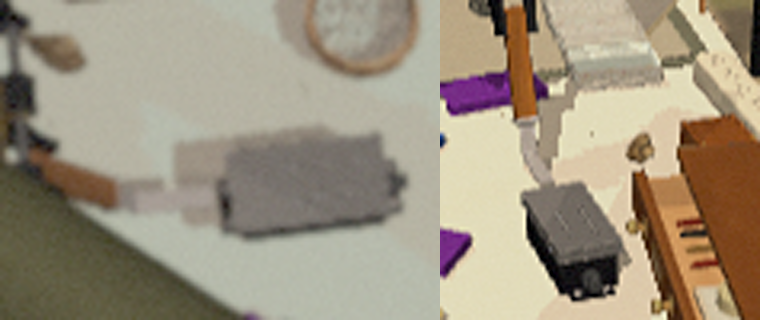

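```bash
python3 - <<'E'
from h import *
o=get_obs();print(o['tool_pos'],o['tool_rot'])
q=toolgrasp(*heel(-10,43.8),BP[2]); q=plan(*q,.015,n=2)
q2=toolgrasp(*heel(10,43.8),BP[2]); q2=plan(*q2,.015,start=q,n=4)
E
```

```text
[0.58774149 0.2673428  0.13380194] [179.93929302  21.94043304  97.54962884]
2 [[-0.0026,-0.0002,0.002,0.0009,-0.0007,0.0008,0.015],[-0.0026,-0.0001,0.002,0.0009,-0.0007,0.0008,0.015]]
4 [[-0.0046,-0.0,0.0019,-0.0,-0.0,0.0,0.015],[-0.0047,-0.0,0.0019,-0.0,-0.0,0.0,0.015],[-0.0046,-0.0,0.0018,-0.0,-0.0,0.0,0.015],[-0.0046,-0.0,0.0019,-0.0,-0.0,0.0,0.015]]
```

Call:
{"op": "play_rows", "data": {"steps": [[[-0.0026, 0, 0.002, 0.001, -0.0007, 0.001, 0.015], [-0.0026, 0, 0.002, 0.001, -0.0007, 0.001, 0.015], [0, 0, 0, 0, 0, 0, 0.015], [0, 0, 0, 0, 0, 0, 0.015], [0, 0, 0, 0, 0, 0, 0.015]]]}}

```text
time_s: 9.5
tool_pos: [0.5883, 0.26, 0.1307]
tool_rot: [-179.9, 22.1, 97.4]
force: [-0.3, -0.1, -1.5]
grip_width: 0.0236
grasp_force: 49.7
```

```bash
python3 - <<'E'
from h import *
o=get_obs();print(o['tool_pos'],o['tool_rot'],o['force'])
q=toolgrasp(*heel(10,43.8),BP[2]); q=plan(*q,.015,n=5)
E
```

```text
[0.58829042 0.26004792 0.13073554] [-179.87810822   22.0780442    97.43176505] [-0.3077097  -0.06963714 -1.50668979]
5 [[-0.0036,0.0,0.0012,-0.0004,0.0002,-0.0001,0.015],[-0.0036,0.0,0.0012,-0.0004,0.0002,-0.0001,0.015],[-0.0037,0.0001,0.0012,-0.0004,0.0002,-0.0001,0.015],[-0.0036,-0.0,0.0012,-0.0004,0.0002,-0.0001,0.015],[-0.0036,0.0,0.0012,-0.0004,0.0002,-0.0001,0.015]]
```

Call:
{"op": "play_rows", "data": {"steps": [[[-0.0036, 0, 0.0012, 0, 0, 0, 0.015], [-0.0036, 0, 0.0012, 0, 0, 0, 0.015], [-0.0036, 0, 0.0012, 0, 0, 0, 0.015], [-0.0036, 0, 0.0012, 0, 0, 0, 0.015], [-0.0036, 0, 0.0012, 0, 0, 0, 0.015], [0, 0, 0, 0, 0, 0, 0.015], [0, 0, 0, 0, 0, 0, 0.015]]]}}

```text
time_s: 10.2
tool_pos: [0.5908, 0.2411, 0.132]
tool_rot: [-179.9, 22.1, 97.4]
force: [-0.4, -0.1, -1.1]
grip_width: 0.0234
grasp_force: 49.7
```

```bash
python3 - <<'E'
from h import *
for i in range(3):
    o=get_obs();print(o['tool_pos'],o['tool_rot'],o['force'],o['wrist_torque']); a=read_camera('top')
s=silhouettes('top','pry_tool');print([(round(x['p'],2),np.round(x['extent']).tolist()) for x in s[:3]])
print(a['frame'][187:192,262:296].mean(2).astype(int))
q=toolgrasp(*heel(32,43.8),BP[2]); q=plan(*q,.015,n=6)
E
```

```text
[0.59081235 0.24114044 0.13202019] [-179.88964608   22.07700393   97.41412692] [-0.35352829 -0.12127365 -1.09917321] [ 0.5655029  -0.06661702 -0.010785  ]
[0.59071186 0.24135799 0.1320108 ] [-179.8855425    22.07190188   97.43385779] [ 0.04143693 -0.50574806 -0.19843679] [ 0.54312812 -0.01655603 -0.00502744]
[0.59067465 0.24148299 0.13197697] [-179.88325771   22.06746415   97.44479202] [-0.17075007  0.10108064 -0.06565542] [ 0.59088039 -0.03768062 -0.01739184]
[(0.84, [253.0, 181.0, 285.0, 194.0])]
[[ 37  38  40  40  43  46  66  79  77  79  83  91  97  99 100 102 101 106
  103 104 104 108 105 103  94  82  73  74  73  72  72  72  74  73]
 [ 35  38  34  39  40  47  63  75  78  78  88 104 110 109 111 110 115 111
  111 109 110 112 111 114 103  87  72  72  76  72  73  72  70  74]
 [ 39  36  37  39  38  45  64  77  77  82  88 103 112 113 117 115 113 114
  114 111 112 114 115 113 104  85  75  69  73  73  73  72  74  74]
 [ 58  47  40  33  35  47  64  80  83  82  88 105 114 114 115 116 115 113
  113 112 115 113 112 109 102  81  69  68  74  74  73  74  75  77]
 [ 96  85  62  50  50  62  84  92  92  86  91 106 115 116 113 114 113 109
  108 105 110 108  99  88  80  65  65  70  74  71  73  73  72  72]]
6 [[-0.0035,0.0,0.0014,-0.0003,0.0001,0.0,0.015],[-0.0034,0.0001,0.0014,-0.0003,0.0001,0.0,0.015],[-0.0035,-0.0,0.0014,-0.0003,0.0001,0.0,0.015],[-0.0034,0.0,0.0014,-0.0003,0.0001,0.0,0.015],[-0.0035,0.0,0.0014,-0.0003,0.0001,0.0,0.015],[-0.0035,0.0001,0.0014,-0.0003,0.0001,0.0,0.015]]
```

Call:
{"op": "play_rows", "data": {"steps": [[[-0.0035, 0, 0.0014, 0, 0, 0, 0.015], [-0.0035, 0, 0.0014, 0, 0, 0, 0.015], [-0.0035, 0, 0.0014, 0, 0, 0, 0.015], [-0.0035, 0, 0.0014, 0, 0, 0, 0.015], [-0.0035, 0, 0.0014, 0, 0, 0, 0.015], [-0.0035, 0, 0.0014, 0, 0, 0, 0.015], [0, 0, 0, 0, 0, 0, 0.015], [0, 0, 0, 0, 0, 0, 0.015]]]}}

```text
time_s: 11.2
tool_pos: [0.5937, 0.2187, 0.1321]
tool_rot: [-179.9, 22.1, 97.4]
force: [0.7, -0.3, -0.1]
grip_width: 0.0234
grasp_force: 49.7
```

```bash
cat >> h.py <<'E'
def pry(d,z0,th):
    """model pose: blade pivots about sill outer edge; d mm inside; z0 = underside height at sill (mm)"""
    t=np.radians(th); s=58-d
    h=boxpt(-57-s*np.cos(t),0,z0-s*np.sin(t)); return toolgrasp(*h,BP[2],th)
E
python3 - <<'E'
from h import *
o=get_obs();print(o['tool_pos'],o['tool_rot'],o['force'],o['wrist_torque'])
p,Rm=pose();q,_=pry(32,43.8,0);print('err',Rm.T@(q-p))
start=None
for th in(6,12,18,24): start=plan(*pry(32,42.5,th),.015,start=start,n=3)
E
```

```text
[0.59369342 0.21869679 0.13214786] [-179.8896705    22.08109454   97.41218037] [ 0.70521189 -0.34447699 -0.11031404] [ 0.57247758 -0.0760899   0.01905884]
err [ 0.00067649  0.00011049 -0.00012695]
3 [[0.004,0.0,0.0014,-0.0007,-0.0346,-0.0002,0.015],[0.004,0.0001,0.0012,-0.0007,-0.0346,-0.0002,0.015],[0.0041,0.0,0.0011,-0.0007,-0.0346,-0.0002,0.015]]
3 [[0.0036,0.0,0.001,-0.0,-0.0349,0.0,0.015],[0.0036,0.0,0.0009,-0.0,-0.0349,0.0,0.015],[0.0037,0.0,0.0007,-0.0,-0.0349,0.0,0.015]]
3 [[0.0036,0.0,0.001,-0.0,-0.0349,0.0,0.015],[0.0036,0.0,0.0009,-0.0,-0.0349,0.0,0.015],[0.0037,0.0,0.0007,-0.0,-0.0349,0.0,0.015]]
3 [[0.0036,0.0,0.001,-0.0,-0.0349,0.0,0.015],[0.0036,0.0,0.0009,-0.0,-0.0349,0.0,0.015],[0.0037,0.0,0.0008,-0.0,-0.0349,0.0,0.015]]
```

Call:
{"op": "play_rows", "data": {"steps": [[[0.004, 0, 0.0014, 0, -0.0346, 0, 0.015], [0.004, 0, 0.0012, 0, -0.0346, 0, 0.015], [0.0041, 0, 0.0011, 0, -0.0346, 0, 0.015], [0.0036, 0, 0.001, 0, -0.0349, 0, 0.015], [0.0036, 0, 0.0009, 0, -0.0349, 0, 0.015], [0.0037, 0, 0.0007, 0, -0.0349, 0, 0.015], [0, 0, 0, 0, 0, 0, 0.015], [0, 0, 0, 0, 0, 0, 0.015]]]}}

```text
time_s: 12.0
tool_pos: [0.591, 0.2371, 0.1158]
tool_rot: [-179.8, 33.9, 97.5]
force: [0.3, 0.2, -1.2]
grip_width: 0.0234
grasp_force: 49.7
```

Call:
{"op": "play_rows", "data": {"steps": [[[0.0036, 0, 0.001, 0, -0.0349, 0, 0.015], [0.0036, 0, 0.0009, 0, -0.0349, 0, 0.015], [0.0037, 0, 0.0007, 0, -0.0349, 0, 0.015], [0, 0, 0, 0, 0, 0, 0.015]]]}}

```text
time_s: 12.4
tool_pos: [0.5895, 0.2448, 0.1063]
tool_rot: [-179.7, 40.0, 97.7]
force: [-0.4, -0.5, -2.3]
grip_width: 0.0235
grasp_force: 49.7
```

```bash
python3 - <<'E'
from h import *
o=get_obs();print(o['tool_pos'],o['tool_rot'],o['force'],o['wrist_torque'],o['qpos'])
p,Rm=pose();q,Q=pry(32,42.5,18);print('err',Rm.T@(q-p),R.from_matrix(Rm.T@Q).as_rotvec())
b=read_camera('side')
s=silhouettes('side','cover');print([(round(x['p'],2),np.round(x['extent']).tolist()) for x in s[:4]])
print('seated corners',proj(b,place(COV[0],BP)).round(1).tolist())
save('w5.png',cv2.resize(b['frame'][140:240,280:380],(600,600),interpolation=cv2.INTER_CUBIC))
E
```

```text
[0.58945187 0.24484557 0.10627813] [-179.70201254   40.01351994   97.7040307 ] [-0.37159998 -0.45597599 -2.26815558] [ 1.00563493  0.03221344 -0.01879751] [-17.18152865  44.18987531 -42.74849623  76.00808433  52.91292103
 104.17824264 -54.68482587]
err [-2.00909116e-03  9.19586412e-04 -2.08773050e-05] [-0.00234981 -0.00018885  0.00339594]
[(0.86, [251.0, 197.0, 296.0, 213.0]), (0.78, [282.0, 150.0, 317.0, 165.0]), (0.66, [309.0, 185.0, 341.0, 210.0]), (0.59, [249.0, 168.0, 286.0, 184.0])]
seated corners [[309.7, 192.8], [309.6, 188.8], [328.7, 189.7], [328.8, 185.7], [321.1, 212.1], [321.1, 207.9], [341.4, 208.6], [341.5, 204.4]]
```

View pics/w5.png

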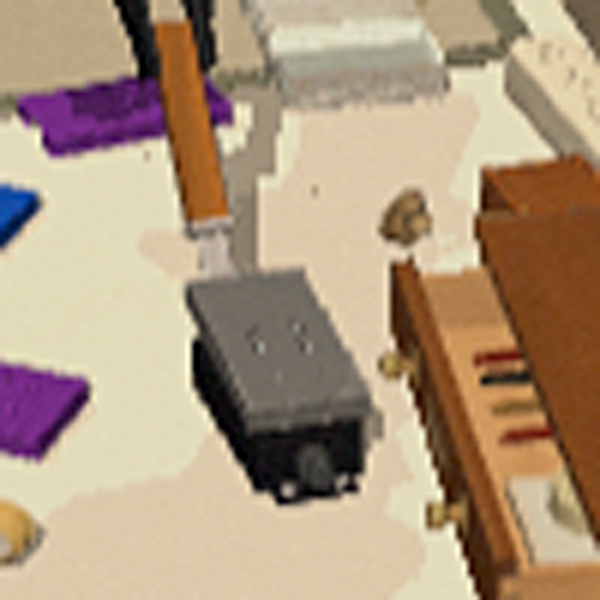

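Call:
{"op": "play_rows", "data": {"steps": [[[0.0036, 0, 0.001, 0, -0.0349, 0, 0.015], [0.0036, 0, 0.0009, 0, -0.0349, 0, 0.015], [0.0037, 0, 0.0008, 0, -0.0349, 0, 0.015], [0, 0, 0, 0, 0, 0, 0.015]]]}}

```text
time_s: 12.9
tool_pos: [0.5884, 0.2511, 0.0961]
tool_rot: [-179.6, 46.2, 97.9]
force: [-0.2, -0.2, -0.7]
grip_width: 0.0237
grasp_force: 49.7
```

```bash
cat >> h.py <<'E'
def covfit(names=('side','top')):
    """cover pitch about its rear lower edge (deg, front up) from masks"""
    V=[]
    for n in names:
        c=read_camera(n); e=proj(c,place(COV[0],BP)).mean(0)
        for s in silhouettes(n,'cover'):
            x=np.argwhere(s['pixels']).mean(0)[::-1]
            if np.linalg.norm(x-e)<8: V.append((c,s['pixels'].astype(float)));break
    out=[]
    for th in np.arange(-2,10.1,1):
        Rp=R.from_euler('y',th,degrees=True); P=COV[0]-[.06,0,.038]; P=Rp.apply(P)+[.06,0,.038]
        cs=[]
        for c,m in V:
            r=render(c,[place(P,BP)]);cs.append(1-np.minimum(r,m).sum()/np.maximum(r,m).sum())
        out.append((float(th),np.round(cs,3).tolist()))
    return out
E
python3 - <<'E'
from h import *
o=get_obs();print(o['tool_pos'],o['tool_rot'],o['force'],o['wrist_torque'])
for x in covfit(): print(x)
E
```

```text
[0.58835277 0.25106825 0.0961282 ] [-179.58926957   46.18741113   97.86495953] [-0.23568962 -0.20625227 -0.72767798] [ 0.82111958 -0.05517286  0.03451825]
(-2.0, [0.238, 0.099])
(-1.0, [0.216, 0.096])
(0.0, [0.191, 0.093])
(1.0, [0.166, 0.091])
(2.0, [0.141, 0.092])
(3.0, [0.12, 0.092])
(4.0, [0.099, 0.093])
(5.0, [0.083, 0.097])
(6.0, [0.074, 0.103])
(7.0, [0.077, 0.103])
(8.0, [0.087, 0.113])
(9.0, [0.102, 0.122])
(10.0, [0.117, 0.129])
```

```bash
python3 - <<'E'
from h import *
q=plan(*pry(32,43.5,12),.015,n=4); q=plan(*pry(32,44,5),.015,start=q,n=3)
q=plan(*pry(-35,44,5),.015,start=q,n=4)
E
```

```text
4 [[-0.0058,0.0,-0.0008,-0.0005,0.0523,0.0001,0.015],[-0.0058,0.0,-0.0011,-0.0005,0.0523,0.0001,0.015],[-0.0056,0.0,-0.0013,-0.0005,0.0523,0.0001,0.015],[-0.0057,0.0001,-0.0017,-0.0005,0.0523,0.0001,0.015]]
3 [[-0.0044,-0.0,-0.0008,-0.0,0.0407,-0.0001,0.015],[-0.0043,-0.0,-0.001,-0.0,0.0407,-0.0001,0.015],[-0.0043,-0.0,-0.0012,-0.0,0.0407,-0.0001,0.015]]
4 [[0.0155,-0.0,-0.0063,-0.0,-0.0,0.0,0.015],[0.0155,-0.0,-0.0063,-0.0,-0.0,0.0,0.015],[0.0156,-0.0,-0.0063,-0.0,-0.0,0.0,0.015],[0.0155,-0.0,-0.0063,-0.0,-0.0,0.0,0.015]]
```

Call:
{"op": "play_rows", "data": {"steps": [[[-0.0058, 0, -0.0008, 0, 0.0523, 0, 0.015], [-0.0058, 0, -0.0011, 0, 0.0523, 0, 0.015], [-0.0057, 0, -0.0013, 0, 0.0523, 0, 0.015], [-0.0057, 0, -0.0017, 0, 0.0523, 0, 0.015], [-0.0044, 0, -0.0008, 0, 0.0407, 0, 0.015], [-0.0043, 0, -0.001, 0, 0.0407, 0, 0.015], [-0.0043, 0, -0.0012, 0, 0.0407, 0, 0.015], [0, 0, 0, 0, 0, 0, 0.015], [0.0155, 0, -0.0063, 0, 0, 0, 0.015], [0.0155, 0, -0.0063, 0, 0, 0, 0.015], [0.0155, 0, -0.0063, 0, 0, 0, 0.015], [0.0155, 0, -0.0063, 0, 0, 0, 0.015]]]}}

```text
time_s: 14.3
tool_pos: [0.5837, 0.2934, 0.1207]
tool_rot: [-179.9, 27.1, 97.5]
force: [0.5, -0.8, -0.7]
grip_width: 0.0233
grasp_force: 49.7
```

```bash
python3 - <<'E'
from h import *
o=get_obs();print(o['tool_pos'],o['tool_rot'],o['force'])
for x in covfit()[4:10]: print(x)
g=np.load('grasp.npz'); gp,gR=g['p'],g['R']
# return: up, over to lift pose, rotate
p,Rm=pose()
T,TR=toolgrasp(*heel(-45,150),BP[2]); q=plan(T,TR,.015,n=4)
m=(np.array([.53,.02,.26]),TR)
q=plan(*m,.015,start=q,n=7)
q=plan(gp-gR[:,2]*.115,gR,.015,start=q,n=6)
E
```

```text
[0.58373044 0.29337639 0.12069225] [-179.87579449   27.10979939   97.45218559] [ 0.51761824 -0.76180382 -0.6643395 ]
(2.0, [0.125, 0.096])
(3.0, [0.107, 0.092])
(4.0, [0.097, 0.094])
(5.0, [0.101, 0.093])
(6.0, [0.113, 0.093])
(7.0, [0.128, 0.093])
4 [[-0.0127,0.0,-0.0265,-0.0005,0.0222,0.0002,0.015],[-0.0122,0.0,-0.0268,-0.0005,0.0222,0.0002,0.015],[-0.0115,0.0001,-0.027,-0.0005,0.0222,0.0002,0.015],[-0.0109,0.0,-0.0273,-0.0005,0.0222,0.0002,0.015]]
7 [[-0.0365,-0.0127,0.0114,-0.0,-0.0,-0.0,0.015],[-0.0364,-0.0127,0.0114,-0.0,-0.0,-0.0,0.015],[-0.0365,-0.0127,0.0114,-0.0,-0.0,-0.0,0.015],[-0.0364,-0.0127,0.0113,-0.0,-0.0,-0.0,0.015],[-0.0365,-0.0127,0.0114,-0.0,-0.0,-0.0,0.015],[-0.0364,-0.0128,0.0114,-0.0,-0.0,-0.0,0.015],[-0.0365,-0.0127,0.0114,-0.0,-0.0,-0.0,0.015]]
6 [[-0.0229,-0.0137,0.0197,-0.0357,0.0001,-0.0881,0.015],[-0.0215,-0.0164,0.0191,-0.0357,0.0001,-0.0881,0.015],[-0.02,-0.0189,0.0185,-0.0357,0.0001,-0.0881,0.015],[-0.0182,-0.0212,0.0177,-0.0357,0.0001,-0.0881,0.015],[-0.0162,-0.0233,0.017,-0.0357,0.0001,-0.0881,0.015],[-0.0141,-0.0253,0.0161,-0.0357,0.0001,-0.0881,0.015]]
```

Call:
{"op": "play_rows", "data": {"steps": [[[-0.0127, 0, -0.0265, 0, 0.0222, 0, 0.015], [-0.0122, 0, -0.0268, 0, 0.0222, 0, 0.015], [-0.0115, 0, -0.027, 0, 0.0222, 0, 0.015], [-0.0109, 0, -0.0273, 0, 0.0222, 0, 0.015], [-0.0365, -0.0127, 0.0114, 0, 0, 0, 0.015], [-0.0365, -0.0127, 0.0114, 0, 0, 0, 0.015], [-0.0365, -0.0127, 0.0114, 0, 0, 0, 0.015], [-0.0365, -0.0127, 0.0114, 0, 0, 0, 0.015], [-0.0365, -0.0127, 0.0114, 0, 0, 0, 0.015], [-0.0365, -0.0127, 0.0114, 0, 0, 0, 0.015], [-0.0365, -0.0127, 0.0114, 0, 0, 0, 0.015]]]}}

```text
time_s: 15.6
tool_pos: [0.53, 0.0177, 0.264]
tool_rot: [179.8, 22.1, 97.3]
force: [0.6, -1.2, -0.9]
grip_width: 0.0235
grasp_force: 49.7
```

Call:
{"op": "play_rows", "data": {"steps": [[[-0.0229, -0.0137, 0.0197, -0.0357, 0, -0.088, 0.015], [-0.0215, -0.0164, 0.0191, -0.0357, 0, -0.088, 0.015], [-0.02, -0.0189, 0.0185, -0.0357, 0, -0.088, 0.015], [-0.0182, -0.0212, 0.0177, -0.0357, 0, -0.088, 0.015], [-0.0162, -0.0233, 0.017, -0.0357, 0, -0.088, 0.015], [-0.0141, -0.0253, 0.0161, -0.0357, 0, -0.088, 0.015], [0, 0, 0, 0, 0, 0, 0.015], [0, 0, 0, 0, 0, 0, 0.015], [0, 0, 0, 0, 0, 0, 0.015]]]}}

```text
time_s: 16.5
tool_pos: [0.4717, -0.1598, 0.2048]
tool_rot: [180.0, 22.1, 130.1]
force: [0.4, 0.1, -1.2]
grip_width: 0.0235
grasp_force: 49.7
```

```bash
python3 - <<'E'
from h import *
o=get_obs();print(o['time_s'],o['tool_pos'],o['tool_rot'],o['force'])
g=np.load('grasp.npz'); gp,gR=g['p'],g['R']
p,Rm=pose(); print('err to lift',Rm.T@(gp-gR[:,2]*.115-p),R.from_matrix(Rm.T@gR).as_rotvec())
c=read_camera('wrist')['frame']; w=cv2.imread('pics/w3.png')[:,:,::-1]
for col in(310,318,326): 
    print(col,'now',c[180:300:5,col].astype(int).sum(1).tolist());print('    w3 ',w[180:300:5,col-100].astype(int).sum(1).tolist())
for r in(230,260,275): print(r,'now',c[r,280:360:4].astype(int).sum(1).tolist(),'\n   w3 ',w[r,180:260:4].astype(int).sum(1).tolist())
save('w6.png',np.hstack([c[:,100:500],w[:,:400]]))
E
```

```text
16.5 [ 0.47170173 -0.1598171   0.20480198] [179.95134414  22.14097738 130.10325919] [ 0.35152258  0.13527702 -1.20439258]
err to lift [ 0.00120598 -0.00140808  0.00242372] [ 4.31869863e-04  2.39093552e-03 -8.76802863e-05]
310 now [527, 273, 243, 117, 112, 116, 110, 114, 115, 112, 118, 120, 105, 110, 110, 108, 120, 155, 178, 189, 184, 138, 122, 135]
    w3  [486, 273, 270, 122, 114, 115, 116, 111, 115, 117, 117, 119, 117, 108, 111, 107, 136, 183, 228, 259, 254, 160, 125, 143]
318 now [484, 269, 254, 101, 110, 114, 115, 114, 111, 117, 119, 115, 117, 115, 120, 118, 132, 172, 189, 188, 258, 162, 122, 136]
    w3  [486, 288, 263, 110, 116, 117, 117, 116, 116, 120, 124, 120, 122, 127, 132, 121, 149, 198, 240, 248, 265, 167, 129, 150]
326 now [413, 493, 251, 123, 119, 125, 115, 109, 110, 115, 111, 118, 115, 116, 118, 113, 132, 163, 195, 261, 268, 166, 118, 140]
    w3  [477, 482, 281, 118, 126, 119, 113, 117, 115, 117, 119, 121, 116, 117, 118, 116, 141, 195, 245, 257, 261, 163, 124, 147]
230 now [670, 669, 665, 592, 309, 108, 113, 113, 124, 118, 117, 114, 106, 111, 377, 579, 604, 656, 669, 671] 
   w3  [192, 191, 227, 378, 148, 115, 109, 115, 120, 120, 121, 116, 110, 116, 425, 674, 669, 674, 678, 675]
260 now [45, 41, 41, 111, 131, 133, 124, 125, 121, 131, 141, 134, 134, 137, 133, 109, 57, 47, 40, 22] 
   w3  [44, 49, 35, 113, 133, 144, 131, 130, 140, 138, 148, 138, 144, 145, 150, 114, 56, 46, 42, 25]
275 now [37, 42, 49, 123, 152, 171, 175, 186, 189, 188, 191, 233, 265, 259, 235, 186, 56, 44, 37, 27] 
   w3  [50, 50, 40, 129, 159, 184, 232, 246, 258, 246, 253, 256, 257, 252, 233, 189, 63, 46, 47, 35]
```

View pics/w6.png

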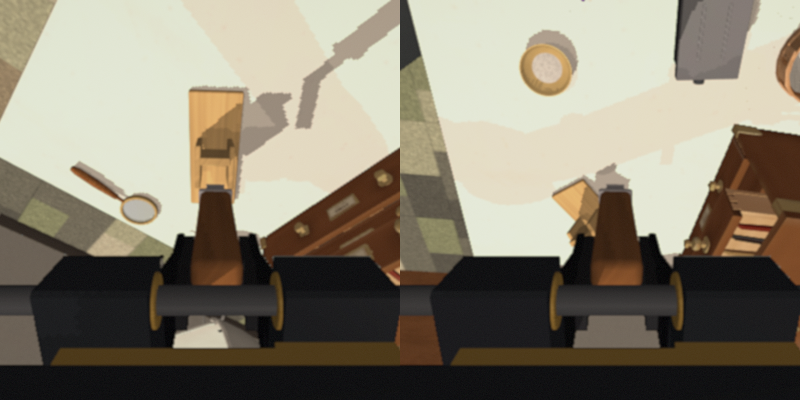

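Call:
{"op": "play_rows", "data": {"steps": [[[0.001, -0.001, 0.002, 0, 0.001, 0, 0.015], [0, 0, 0, 0, 0, 0, 0.015], [0, 0, 0, 0, 0, 0, 0.015], [0, 0, 0.01, 0, 0, 0, 0.015], [0, 0, 0, 0, 0, 0, 0.015], [0, 0, 0, 0, 0, 0, 0.015]]]}}

```text
time_s: 17.15
tool_pos: [0.4714, -0.1643, 0.1898]
tool_rot: [-179.9, 21.8, 130.1]
force: [0.7, -0.2, -0.7]
grip_width: 0.0235
grasp_force: 49.7
```

```bash
cat > ge.py <<'E'
from h import *
g=np.load('grasp.npz'); gp,gR=g['p'],g['R']
p,Rm=pose(); print('err to grasp',Rm.T@(gp-p),R.from_matrix(Rm.T@gR).as_rotvec(),get_obs()['force'],get_obs()['time_s'])
E
python3 ge.py
```

```text
err to grasp [-0.00185015  0.00187176  0.10229407] [-0.00188513 -0.00386982 -0.00094231] [ 0.71171493 -0.16996907 -0.7326328 ] 17.15
```

Call:
{"op": "play_rows", "data": {"steps": [[[0, 0, 0, 0, 0, 0, 0.015], [0, 0, 0, 0, 0, 0, 0.015], [0, 0, 0, 0, 0, 0, 0.015], [0, 0, 0, 0, 0, 0, 0.015]]]}}

```text
time_s: 17.55
tool_pos: [0.4719, -0.1643, 0.1908]
tool_rot: [-180.0, 21.9, 130.0]
force: [0.6, 0.1, -1.0]
grip_width: 0.0238
grasp_force: 49.7
```

```bash
python3 ge.py
```

```text
err to grasp [-0.00103702  0.00146488  0.10312408] [-0.00118742 -0.00217383 -0.0010556 ] [ 0.5631751   0.09453074 -1.0155582 ] 17.55
```

Call:
{"op": "play_rows", "data": {"steps": [[[-0.001, 0.0015, 0.015, -0.001, -0.002, -0.001, 0.015], [0, 0, 0.02, 0, 0, 0, 0.015], [0, 0, 0.02, 0, 0, 0, 0.015], [0, 0, 0.018, 0, 0, 0, 0.015], [0, 0, 0.012, 0, 0, 0, 0.015], [0, 0, 0.008, 0, 0, 0, 0.015], [0, 0, 0, 0, 0, 0, 0.015], [0, 0, 0, 0, 0, 0, 0.015], [0, 0, 0, 0, 0, 0, 0.015]]]}}

```text
time_s: 18.45
tool_pos: [0.4963, -0.1905, 0.1055]
tool_rot: [180.0, 22.0, 130.1]
force: [0.1, -0.0, -1.8]
grip_width: 0.0236
grasp_force: 49.7
```

```bash
python3 ge.py
```

```text
err to grasp [ 0.00043288 -0.00044495  0.01065   ] [ 1.94421158e-04  4.03632191e-04 -5.23055354e-05] [ 0.06773371 -0.04456449 -1.78116149] 18.45
```

Call:
{"op": "play_rows", "data": {"steps": [[[0, 0, 0.005, 0, 0, 0, 0.015], [0, 0, 0.004, 0, 0, 0, 0.015], [0, 0, 0.0015, 0, 0, 0, 0.015], [0, 0, 0, 0, 0, 0, 0.015], [0, 0, 0, 0, 0, 0, 0.015], [0, 0, 0, 0, 0, 0, 0.015]]]}}

```text
time_s: 19.05
tool_pos: [0.4989, -0.1936, 0.0954]
tool_rot: [180.0, 22.0, 130.1]
force: [-0.6, 1.0, 2.5]
grip_width: 0.0237
grasp_force: 49.7
```

```bash
python3 ge.py
```

```text
err to grasp [ 0.00043941 -0.00038541 -0.0002398 ] [2.12976201e-04 3.09198500e-04 6.70255863e-06] [-0.61335856  0.98175513  2.48794714] 19.05
```

Call:
{"op": "play_rows", "data": {"steps": [[[0, 0, 0, 0, 0, 0, 0.06], [0, 0, 0, 0, 0, 0, 0.06], [0, 0, 0, 0, 0, 0, 0.06], [0, 0, 0, 0, 0, 0, 0.06], [0, 0, 0, 0, 0, 0, 0.06], [0, 0, 0, 0, 0, 0, 0.06], [0, 0, 0, 0, 0, 0, 0.087], [0, 0, -0.02, 0, 0, 0, 0.087], [0, 0, -0.03, 0, 0, 0, 0.087], [0, 0, -0.03, 0, 0, 0, 0.087], [0, 0, -0.03, 0, 0, 0, 0.087], [0, 0, 0, 0, 0, 0, 0.087]]]}}

```text
time_s: 20.25
tool_pos: [0.4744, -0.1616, 0.2019]
tool_rot: [179.8, 22.4, 130.1]
force: [-0.6, -0.6, -0.0]
grip_width: 0.0862
grasp_force: 0.0
```

```bash
python3 - <<'E'
from h import *
b=read_camera('side');t=silhouettes('side','pry_tool')[0]
print(t['p'],t['extent'],fit([(b,t['pixels'])],TOOL,[.522,-.222,-50],.008,(.01,.01,5)))
a=read_camera('top')
for n,s in(('c',(218,239)),('p',(290,239)),('p2',(187,195)),('dish',(334,241)),('tray',(263,127)),('knob',(243,153))): print(n,unproj(a,s,.01).round(3))
# free area candidates
print('px of', {str(q):proj(a,[[q[0],q[1],0]]).round().tolist() for q in[(.5,.13),(.47,.1),(.48,-.07),(.6,.3),(.62,.27)]})
# cover grasp pose: down, fingers closing across box y, tcp z .040, pre above
Rz=R.from_euler('z',BP[2],degrees=True).as_matrix()
y=Rz@[0,1,0];z=np.array([0,0,-1.]);Q=np.c_[np.cross(y,z),y,z]
Pm=boxpt(0,0,150)
q=plan(Pm,Q,.087)
print(Pm,get_obs()['grip_width'])
E
```

```text
0.85 [293.4, 221.2, 335.8, 287.2] (array([  0.52322496,  -0.22381506, -49.8949505 ]), np.float64(0.24815387257427446))
c [0.449 0.37  0.01 ]
p [0.451 0.151 0.01 ]
p2 [0.585 0.473 0.01 ]
dish [0.446 0.017 0.01 ]
tray [0.81  0.245 0.01 ]
knob [0.723 0.305 0.01 ]
px of {'(0.5, 0.13)': [[297.0, 224.0]], '(0.47, 0.1)': [[307.0, 233.0]], '(0.48, -0.07)': [[362.0, 231.0]], '(0.6, 0.3)': [[243.0, 192.0]], '(0.62, 0.27)': [[253.0, 185.0]]}
7 [[0.0176,0.0394,0.0001,0.0155,0.0533,0.0804,0.087],[0.0207,0.0378,0.0004,0.0155,0.0533,0.0804,0.087],[0.0236,0.0361,0.0011,0.0155,0.0533,0.0804,0.087],[0.0263,0.0341,0.0019,0.0155,0.0533,0.0804,0.087],[0.0289,0.0319,0.0028,0.0155,0.0533,0.0804,0.087],[0.0311,0.0295,0.004,0.0155,0.0533,0.0804,0.087],[0.0332,0.027,0.0052,0.0155,0.0533,0.0804,0.087]]
[0.609  0.1025 0.15  ] 0.08695235634839873
```

```bash
cat >> h.py <<'E'
def covgrip(p,yaw,th=0):
    """vertical gripper, pitched th about the cover's y; p = TCP"""
    Rc=(R.from_euler('z',yaw,degrees=True)*R.from_euler('y',th,degrees=True)).as_matrix()
    y=np.array([0,1.,0]);z=np.array([0,0,-1.]);return np.array(p),Rc@np.c_[np.cross(y,z),y,z]
E
python3 - <<'E'
from h import *
q=plan([.50,.05,.21],covgrip([0,0,0],BP[2],4.2)[1],.087)
q=plan(*covgrip(boxpt(-.7,0,120),BP[2],4.2),.087,start=q,n=4)
E
```

```text
5 [[0.0257,0.0317,-0.0133,0.0177,0.0888,0.1136,0.087],[0.0302,0.0283,-0.0113,0.0177,0.0888,0.1136,0.087],[0.0341,0.0244,-0.009,0.0177,0.0888,0.1136,0.087],[0.0373,0.0202,-0.0061,0.0177,0.0888,0.1136,0.087],[0.0398,0.0158,-0.0031,0.0177,0.0888,0.1136,0.087]]
4 [[0.008,0.0287,0.0231,-0.0,0.0,-0.0,0.087],[0.008,0.0287,0.0232,-0.0,0.0,-0.0,0.087],[0.008,0.0288,0.0231,-0.0,0.0,-0.0,0.087],[0.008,0.0287,0.0232,-0.0,0.0,-0.0,0.087]]
```

Call:
{"op": "play_rows", "data": {"steps": [[[0.0257, 0.0317, -0.0133, 0.0177, 0.0888, 0.1136, 0.087], [0.0302, 0.0283, -0.0113, 0.0177, 0.0888, 0.1136, 0.087], [0.0341, 0.0244, -0.009, 0.0177, 0.0888, 0.1136, 0.087], [0.0373, 0.0202, -0.0061, 0.0177, 0.0888, 0.1136, 0.087], [0.0398, 0.0158, -0.0031, 0.0177, 0.0888, 0.1136, 0.087], [0.008, 0.0287, 0.0231, 0, 0, 0, 0.087], [0.008, 0.0287, 0.0231, 0, 0, 0, 0.087], [0.008, 0.0287, 0.0231, 0, 0, 0, 0.087], [0.008, 0.0287, 0.0231, 0, 0, 0, 0.087], [0, 0, 0, 0, 0, 0, 0.087], [0, 0, 0, 0, 0, 0, 0.087], [0, 0, 0, 0, 0, 0, 0.087]]]}}

```text
time_s: 21.6
tool_pos: [0.6087, 0.1028, 0.1209]
tool_rot: [180.0, -4.2, 97.4]
force: [-0.4, -0.9, 0.5]
grip_width: 0.0871
grasp_force: 0.0
```

```bash
python3 - <<'E'
from h import *
o=get_obs();print(o['time_s'],np.round(o['qpos'],1),o['tool_pos'],o['tool_rot'])
c=read_camera('wrist')
s=silhouettes('wrist','cover');print([(round(x['p'],2),np.round(x['extent']).tolist()) for x in s[:4]])
P=COV[0]-[.06,0,.038]; P=R.from_euler('y',4.2,degrees=True).apply(P)+[.06,0,.038]
e=proj(c,place(P,BP)).round(1);print('expected',e.tolist())
q=plan(*covgrip(boxpt(-.7,0,30.5),BP[2],4.2),.087,n=5)
E
```

```text
21.6 [ 24.9  22.1 -42.9  92.1  11.3  71.1 -11.9] [0.60868298 0.10278339 0.12090922] [179.99704748  -4.1741983   97.42942896]
[(0.73, [72.0, 40.0, 225.0, 183.0]), (0.59, [276.0, 127.0, 362.0, 270.0])]
expected [[277.6, 126.8], [275.4, 129.0], [357.0, 126.6], [359.3, 128.9], [282.4, 259.8], [280.8, 268.2], [352.4, 259.7], [354.2, 268.1]]
5 [[-0.0012,-0.0001,0.0183,0.0004,0.0003,-0.0001,0.087],[-0.0012,-0.0,0.0182,0.0004,0.0003,-0.0001,0.087],[-0.0011,-0.0001,0.0183,0.0004,0.0003,-0.0001,0.087],[-0.0012,-0.0001,0.0182,0.0004,0.0003,-0.0001,0.087],[-0.0012,-0.0,0.0183,0.0004,0.0003,-0.0001,0.087]]
```

Call:
{"op": "play_rows", "data": {"steps": [[[-0.0012, 0.0005, 0.0183, 0, 0, 0, 0.087], [-0.0012, 0, 0.0183, 0, 0, 0, 0.087], [-0.0012, 0, 0.0183, 0, 0, 0, 0.087], [-0.0012, 0, 0.0183, 0, 0, 0, 0.087], [-0.0012, 0, 0.0183, 0, 0, 0, 0.087], [0, 0, 0, 0, 0, 0, 0.087], [0, 0, 0, 0, 0, 0, 0.06], [0, 0, 0, 0, 0, 0, 0.06], [0, 0, 0, 0, 0, 0, 0.06], [0, 0, 0, 0, 0, 0, 0.06], [0, 0, 0, 0, 0, 0, 0.06], [0, 0, 0, 0, 0, 0, 0.06]]], "force": 15}}

```text
time_s: 22.9
tool_pos: [0.6097, 0.1041, 0.0293]
tool_rot: [180.0, -4.2, 97.5]
force: [0.3, 0.3, 0.5]
grip_width: 0.0606
grasp_force: 0.0
```

Call:
{"op": "play_rows", "data": {"steps": [[[0, 0, 0, 0, 0, 0, 0.055], [0, 0, 0, 0, 0, 0, 0.055], [0, 0, 0, 0, 0, 0, 0.055]]]}}

```text
time_s: 23.2
tool_pos: [0.6095, 0.1041, 0.0291]
tool_rot: [180.0, -4.2, 97.5]
force: [-0.2, -0.4, 0.3]
grip_width: 0.0556
grasp_force: 0.0
```

```bash
python3 - <<'E'
from h import *
o=get_obs();print(o['time_s'],o['tool_pos'],o['grip_width'],o['grasp_force'],o['force'],o['wrist_torque'])
P=COV[0]-[.06,0,.038]; P=R.from_euler('y',4.2,degrees=True).apply(P)+[.06,0,.038]
for n in('wrist','side','top'):
    c=read_camera(n)
    for t in('cover','terminal_box'):
        s=silhouettes(n,t);print(n,t,[(round(x['p'],2),np.round(x['extent']).tolist()) for x in s[:5]])
    e=proj(c,place(P,BP));print('expected ajar',e.min(0).round(),e.max(0).round())
    tcp=np.array(o['tool_pos']);Rm=pose()[1]
    print('tips px',proj(c,[tcp+Rm[:,1]*.029,tcp-Rm[:,1]*.029]).round().tolist())
    if n=='wrist': f=c['frame']; print(f[250:300:6,200:440:10].sum(2).tolist() and [[int(v) for v in r] for r in f[240:320:8,200:440:10].astype(int).mean(2)])
E
```

```text
23.2 [0.60954555 0.10409844 0.02906554] 0.05558496220731701 0.0 [-0.17684905 -0.44754022  0.30172408] [-0.08382902 -0.10488082  0.06694163]
wrist cover [(0.98, [254.0, 136.0, 383.0, 343.0]), (0.76, [1.0, 5.0, 188.0, 213.0])]
wrist terminal_box [(0.93, [281.0, 113.0, 347.0, 144.0])]
expected ajar [252. 135.] [380. 338.]
tips px [[363.0, 227.0], [271.0, 227.0]]
[[215, 215, 214, 214, 216, 7, 11, 72, 76, 112, 116, 115, 114, 113, 112, 113, 113, 22, 8, 122, 206, 206, 205, 206], [213, 214, 215, 214, 104, 11, 12, 72, 115, 110, 116, 116, 115, 115, 110, 124, 122, 18, 12, 9, 205, 206, 206, 205], [114, 214, 215, 216, 6, 9, 10, 71, 115, 111, 113, 116, 115, 115, 108, 113, 113, 16, 15, 8, 200, 206, 205, 108], [17, 215, 214, 10, 5, 18, 16, 115, 116, 111, 115, 115, 115, 114, 114, 113, 114, 12, 12, 13, 7, 206, 205, 14], [40, 216, 111, 9, 11, 12, 7, 117, 116, 111, 116, 115, 116, 115, 111, 113, 113, 22, 15, 16, 4, 14, 205, 36], [54, 200, 4, 7, 12, 12, 21, 116, 115, 109, 115, 115, 114, 114, 110, 112, 113, 82, 17, 11, 6, 10, 120, 46], [39, 38, 42, 40, 41, 43, 40, 42, 42, 41, 40, 39, 42, 41, 40, 41, 41, 40
[... 331 characters left out ...]
 [(0.87, [249.0, 196.0, 296.0, 215.0]), (0.81, [308.0, 187.0, 343.0, 210.0]), (0.62, [249.0, 168.0, 286.0, 182.0]), (0.49, [284.0, 152.0, 308.0, 162.0]), (0.3, [292.0, 226.0, 336.0, 287.0])]
side terminal_box [(0.56, [313.0, 199.0, 337.0, 225.0])]
expected ajar [310. 183.] [342. 212.]
tips px [[334.0, 201.0], [316.0, 204.0]]
top cover [(0.93, [201.0, 219.0, 238.0, 261.0]), (0.63, [271.0, 216.0, 309.0, 262.0]), (0.61, [172.0, 174.0, 199.0, 217.0]), (0.49, [286.0, 177.0, 298.0, 197.0]), (0.24, [386.0, 196.0, 436.0, 241.0])]
top terminal_box [(0.68, [323.0, 230.0, 343.0, 250.0]), (0.58, [284.0, 190.0, 297.0, 202.0])]
expected ajar [286. 173.] [328. 198.]
tips px [[305.0, 178.0], [307.0, 196.0]]
```

Call:
{"op": "play_rows", "data": {"steps": [[[0, 0, 0, 0, 0, 0, 0.05], [0, 0, 0, 0, 0, 0, 0.05]]]}}

```text
time_s: 23.85
tool_pos: [0.6096, 0.104, 0.0291]
tool_rot: [180.0, -4.2, 97.4]
force: [0.1, 0.1, -0.3]
grip_width: 0.0509
grasp_force: 0.0
```

```bash
python3 - <<'E'
from h import *
c=read_camera('wrist');f=c['frame'].astype(int)
for r in(205,215,225,235,245,260,280): print(r,''.join(' .:-=+*#%@'[min(9,int(v)//24)] for v in f[r,225:412].mean(1)))
print(get_obs()['grip_width'],get_obs()['grasp_force'])
b=read_camera('side')['frame'].astype(int)
print('side')
for r in range(176,232,2): print(r,''.join(' .:-=+*#%@'[min(9,int(v)//26)] for v in b[r,295:360].mean(1)))
E
```

```text
205 @%@@@@@@%@@@%@@@@@@@@@@@@@%@@%#++++++++++++=-------------------------------------------------------------------==+++++++++++++++++++++++++++++++++++++==++++++++++++++++++**#%%@@@@@@@%@@@@
215 @@@@%%@@@%@@@@%@@@@@@@%@@@%@@%#*++++=---------------------------------------------------------------=========++++++++++++++++++++++++++++++++++++++++===+++++++++++++++++*#%%%%@@@@@@%@@@@@
225 @@@@@@@%@@@@@@@@@@@@@@%@%@@@@@%#+=------------------------------------===================================++++++++++++++++++++++++++++++++++++++==-----=++++++++++++++++*#%%%%%%%%%%%%%%%%%%
235 @@@@%@%@@@@@@%@@@@@@%@@%#+-.     .:::::::::::----:--:---------:---==========================================================================-:::::::::.     .-=+++++++**%%%%%%%%%%%%%%%%%%%
245 @@@%%@@@%@%%@%@@@@@%*=.                    .::-------:-:---=================================================================+==============-.                    :=*%%%%%%%%%%%%%%%%%%%%%%%
260 @@@@@@@@%%*=:                              .-===========================================================================================
[... 1532 characters left out ...]

212 %%%%%%%%%%%%%%%%%%%%%#-   .:::-:..     . .   :++=*%###%%:-:.:--:+
214 %%%%%%%%%%%%%%%%%%%%%%%-          ..::..     :+**%##%##%--::.--:-
216 %%%%%%%%%%%%%%%%%%%%%%%%-      .  .:::-:.    -%########%%.-:.:--:
218 %%%%%%%%%%%%%%%%%%%%%%%%%#     .  .:.:::.    -%#########%*....:--
220 %%%%%%%%%%%%%%%%%%%%%%%%%%*     ::. .:::.++.=%##########%%:....--
222 %#++++#%%%%%%%%%%%%%%%%%%%%#**- ==.     .:***%#%%%%%%%##%%%..::.-
224 :----:-%%%%%%%%%%%%%%%%%%%%%%%%*****#%%%%%%%%%%%%%%%%%%%-++-===.:
226 -------=%%%%%%%%%%%%%%%%%%%%%%%%%%%%%%%%%%%%%%%%%%%%%%%%-+=-=--..
228 --------*%%%%%%%%%%%%%%%%%%%%%%%%%%%%%%%%%%%%%%%%%%%%%%%*##%%.:..
230 :--:-----#%%%%%%%%%%%%%%%%%%%%%%%%%%%%%%%%%%%%%%%%%%%%%%%%%%%#...
```

Call:
{"op": "play_rows", "data": {"steps": [[[0, 0, 0, 0, 0, 0, 0.087], [0, 0, 0, 0, 0, 0, 0.087], [0, 0, 0, 0, 0, 0, 0.087], [0, 0, 0, 0, 0, 0, 0.087], [0, 0, 0, 0, 0, 0, 0.087], [0, 0, 0, 0, 0, 0, 0.087], [0, 0, 0, 0, 0, 0, 0.087], [0, 0, 0.01, 0, 0, 0, 0.087], [0, 0, 0.006, 0, 0, 0, 0.087], [0, 0, 0.005, 0, 0, 0, 0.087], [0, 0, 0, 0, 0, 0, 0.087]]]}}

```text
time_s: 25.05
tool_pos: [0.6084, 0.1055, 0.0068]
tool_rot: [-179.9, -4.2, 97.5]
force: [1.5, 0.4, -0.7]
grip_width: 0.087
grasp_force: 0.0
```

```bash
python3 - <<'E'
from h import *
o=get_obs();print(o['time_s'],o['tool_pos'],o['tool_rot'],o['grip_width'],o['force'],o['wrist_torque'])
f=read_camera('wrist')['frame'].astype(int)
for r in range(205,285,8): print(r,''.join(' .:-=+*#%@'[min(9,int(v)//24)] for v in f[r,200:440].mean(1)))
for n in('wrist','side'):
  read_camera(n) if n=='side' else 0
  print(n,[(round(x['p'],2),np.round(x['extent']).tolist()) for x in silhouettes(n,'cover')[:3]])
E
```

```text
25.05 [0.6084147  0.10553099 0.00683438] [-179.90408582   -4.20420791   97.45787284] 0.08703873878581746 [ 1.46472859  0.43125823 -0.69745472] [-0.03978227 -0.09129205 -0.01549916]
205 %%%%%%%%%%%%%%%%%%%%%%%%%%%%%%%%%%%%%%%%%%%%%%%%*=------------------------------------------------------------------------------------------------------------------------------------------=+++++++++++++++++*##%%%%%%%%%%%%%%%%%%%%%%%%%%%%%%%
213 %%%%%%%%%%%%%%%%%%%%%%%%%%%%%%%%%%%%%%%%%%%%%%%%#+----------------------------------------=--===++==+=+++===+=++==++=======+================================================================++++++++++++++++++*%%%%%%%%%%%%%%%%%%%%%%%%%%%%%%%%%
221 %%%%%%%%%%%%%%%%%%%%%%%%%%%%%%%%%%%%%%%%%%%%%%%%#*------------------------------------==+++++++++=+==+++===+==+=====+====++====================+============================================++++++++++++++++++#%%%%%%%%%%%%%%%%%%%%%%%%%%%%%%%%%
229 %%%%%%%%%%%%%%%%%%%%%%%%%%%%%%%%%%%%%%%%%%%%%%%%%#=:::::::::::::::::::::----------------------=========------------------------------------=====------------------------------------
[... 1029 characters left out ...]
       .:=*
269                                   :=*%%%%%%%%%%%%%%#+==================================================================================================================================++++++*#%%%%%*=:                                         
277                               .-+#%%%%%%%%%%%%%%%%%#+================================================================================================================================+#%%%%%%%%%%%%%%%%#+-.                                     
wrist [(0.93, [245.0, 144.0, 394.0, 367.0]), (0.92, [1.0, 5.0, 177.0, 230.0])]
side [(0.95, [249.0, 195.0, 296.0, 217.0]), (0.78, [312.0, 186.0, 340.0, 210.0]), (0.78, [249.0, 166.0, 286.0, 185.0])]
```

Call:
{"op": "play_rows", "data": {"steps": [[[0, 0.001, -0.003, 0, 0, 0, 0.087], [0, 0, 0, 0, 0, 0, 0.06], [0, 0, 0, 0, 0, 0, 0.06], [0, 0, 0, 0, 0, 0, 0.06], [0, 0, 0, 0, 0, 0, 0.06], [0, 0, 0, 0, 0, 0, 0.06], [0, 0, 0, 0, 0, 0, 0.06], [0, 0, 0, 0, 0, 0, 0.055], [0, 0, 0, 0, 0, 0, 0.055]]], "force": 12}}

```text
time_s: 26.15
tool_pos: [0.6096, 0.1053, 0.0109]
tool_rot: [-179.9, -4.2, 97.5]
force: [-5.0, -0.8, 1.6]
grip_width: 0.0636
grasp_force: 12.0
```

```bash
python3 - <<'E'
from h import *
p,Rm=pose()
q=plan(p+[0,0,.07],Rm,.055,n=4)
q=plan(*covgrip([.600,.297,.06],BP[2],0),.055,start=q,n=6)
q=plan(*covgrip([.600,.297,0],BP[2],0),.055,start=q,n=3)
E
```

```text
4 [[0.0013,-0.0,-0.0175,0.0,0.0,0.0,0.055],[0.0012,-0.0,-0.0174,0.0,0.0,0.0,0.055],[0.0013,-0.0001,-0.0175,0.0,0.0,0.0,0.055],[0.0013,0.0,-0.0174,0.0,0.0,0.0,0.055]]
6 [[0.0315,0.0026,0.0058,-0.0002,-0.0122,0.0,0.055],[0.0317,0.0025,0.0054,-0.0002,-0.0122,0.0,0.055],[0.0316,0.0026,0.005,-0.0002,-0.0122,0.0,0.055],[0.0318,0.0026,0.0047,-0.0002,-0.0122,0.0,0.055],[0.0318,0.0025,0.0042,-0.0002,-0.0122,0.0,0.055],[0.0318,0.0026,0.0039,-0.0002,-0.0122,0.0,0.055]]
3 [[0.0,-0.0,0.02,0.0,0.0001,0.0,0.055],[0.0,-0.0,0.02,0.0,0.0001,0.0,0.055],[0.0,-0.0,0.02,0.0,0.0001,0.0,0.055]]
```

Call:
{"op": "play_rows", "data": {"steps": [[[0.0007, 0, -0.008, 0, 0, 0, 0.055], [0.0012, 0, -0.0175, 0, 0, 0, 0.055], [0.0013, 0, -0.0225, 0, 0, 0, 0.055], [0.0013, 0, -0.0225, 0, 0, 0, 0.055], [0.0315, 0.0026, 0.0058, 0, -0.0122, 0, 0.055], [0.0317, 0.0025, 0.0054, 0, -0.0122, 0, 0.055], [0.0316, 0.0026, 0.005, 0, -0.0122, 0, 0.055], [0.0318, 0.0026, 0.0047, 0, -0.0122, 0, 0.055], [0.0318, 0.0025, 0.0042, 0, -0.0122, 0, 0.055], [0.0318, 0.0026, 0.0039, 0, -0.0122, 0, 0.055], [0, 0, 0, 0, 0, 0, 0.055], [0, 0, 0, 0, 0, 0, 0.055]]]}}

```text
time_s: 27.35
tool_pos: [0.6014, 0.2986, 0.0625]
tool_rot: [179.8, -0.1, 97.6]
force: [0.8, -0.6, -0.7]
grip_width: 0.0638
grasp_force: 12.0
```

```bash
cat > cv.py <<'E'
from h import *
o=get_obs();print(o['time_s'],o['tool_pos'],o['tool_rot'],o['grip_width'],o['grasp_force'],o['force'],o['wrist_torque'])
V=[]
for n in('side','wrist','top'):
    c=read_camera(n);s=silhouettes(n,'cover');print(n,[(round(x['p'],2),np.round(x['extent']).tolist()) for x in s[:5]])
    z=o['tool_pos'][2]
    for dz in(.025,.0315,.038):
        e=proj(c,place(cub(-60,60,-32,32,0,15)+[0,0,z+dz],[o['tool_pos'][0],o['tool_pos'][1],BP[2]])); print(dz,'exp',e.min(0).round(),e.max(0).round())
E
python3 cv.py
```

```text
27.35 [0.60137743 0.29857737 0.06251392] [ 1.79833426e+02 -8.03917004e-02  9.75893699e+01] 0.06381253695286207 11.999729052186012 [ 0.76420271 -0.580237   -0.6693696 ] [-0.06576997 -0.10798716  0.01178727]
side [(0.97, [249.0, 197.0, 296.0, 215.0]), (0.95, [250.0, 165.0, 286.0, 182.0]), (0.9, [303.0, 144.0, 326.0, 166.0]), (0.54, [290.0, 220.0, 336.0, 287.0]), (0.45, [283.0, 152.0, 302.0, 163.0])]
0.025 exp [298. 146.] [327. 168.]
0.0315 exp [298. 145.] [327. 166.]
0.038 exp [298. 143.] [327. 164.]
wrist [(0.94, [243.0, 142.0, 389.0, 350.0]), (0.92, [8.0, 2.0, 213.0, 165.0])]
0.025 exp [247. 130.] [386. 347.]
0.0315 exp [244. 132.] [389. 356.]
0.038 exp [241. 134.] [392. 365.]
top [(0.94, [199.0, 220.0, 237.0, 262.0]), (0.82, [176.0, 174.0, 201.0, 214.0]), (0.52, [271.0, 238.0, 289.0, 261.0])]
0.025 exp [217. 170.] [261. 197.]
0.0315 exp [217. 170.] [261. 197.]
0.038 exp [216. 169.] [260. 196.]
```

Call:
{"op": "play_rows", "data": {"steps": [[[0, 0, 0.02, 0, 0, 0, 0.055], [0, 0, 0.025, 0, 0, 0, 0.055], [0, 0, 0.02, 0, 0, 0, 0.055], [0, 0, 0.012, 0, 0, 0, 0.055], [0, 0, 0.006, 0, 0, 0, 0.055], [0, 0, 0, 0, 0, 0, 0.055], [0, 0, 0, 0, 0, 0, 0.055], [0, 0, 0, 0, 0, 0, 0.055]]]}}

```text
time_s: 28.45
tool_pos: [0.6019, 0.297, -0.0207]
tool_rot: [179.9, -0.0, 97.4]
force: [0.3, -0.3, -0.6]
grip_width: 0.0637
grasp_force: 12.0
```

Call:
{"op": "play_rows", "data": {"steps": [[[0, 0, 0.002, 0, 0, 0, 0.055], [0, 0, 0.002, 0, 0, 0, 0.055], [0, 0, 0, 0, 0, 0, 0.055], [0, 0, 0, 0, 0, 0, 0.055]]]}}

```text
time_s: 28.85
tool_pos: [0.6009, 0.2965, -0.0261]
tool_rot: [180.0, 0.0, 97.5]
force: [0.3, -0.3, 0.1]
grip_width: 0.064
grasp_force: 12.0
```

```bash
python3 cv.py
```

```text
28.85 [ 0.60093783  0.29648991 -0.02608404] [1.79977856e+02 7.37697592e-03 9.74525408e+01] 0.06398886432132073 11.999979056417942 [ 0.26858872 -0.31747467  0.11725588] [ 0.02179401 -0.12332632  0.00489524]
side [(0.75, [250.0, 196.0, 296.0, 216.0]), (0.66, [304.0, 168.0, 325.0, 189.0]), (0.65, [250.0, 167.0, 286.0, 182.0]), (0.42, [306.0, 159.0, 309.0, 159.0])]
0.025 exp [299. 169.] [327. 192.]
0.0315 exp [299. 167.] [327. 190.]
0.038 exp [299. 166.] [327. 188.]
wrist [(0.86, [245.0, 140.0, 389.0, 349.0]), (0.64, [2.0, 0.0, 162.0, 205.0])]
0.025 exp [249. 137.] [386. 351.]
0.0315 exp [246. 139.] [389. 360.]
0.038 exp [243. 141.] [392. 369.]
top [(0.72, [197.0, 220.0, 238.0, 262.0]), (0.62, [268.0, 233.0, 293.0, 264.0])]
0.025 exp [224. 178.] [265. 204.]
0.0315 exp [223. 178.] [265. 203.]
0.038 exp [223. 177.] [264. 203.]
```

Reported TCP z is −0.026 and the rim should be about 5 mm above the table; feeling down in 1 mm steps.

Call:
{"op": "play_rows", "data": {"steps": [[[0, 0, 0.001, 0, 0, 0, 0.055], [0, 0, 0.001, 0, 0, 0, 0.055], [0, 0, 0.001, 0, 0, 0, 0.055], [0, 0, 0, 0, 0, 0, 0.055], [0, 0, 0, 0, 0, 0, 0.055]]]}}

```text
time_s: 29.65
tool_pos: [0.6009, 0.2965, -0.0291]
tool_rot: [180.0, 0.0, 97.5]
force: [0.7, 0.4, -0.7]
grip_width: 0.0641
grasp_force: 12.0
```

Call:
{"op": "play_rows", "data": {"steps": [[[0, 0, 0.001, 0, 0, 0, 0.055], [0, 0, 0.001, 0, 0, 0, 0.055], [0, 0, 0, 0, 0, 0, 0.055], [0, 0, 0, 0, 0, 0, 0.055]]]}}

```text
time_s: 30.05
tool_pos: [0.6011, 0.2966, -0.031]
tool_rot: [180.0, 0.0, 97.5]
force: [-0.1, 0.0, -0.1]
grip_width: 0.064
grasp_force: 12.0
```

Call:
{"op": "play_rows", "data": {"steps": [[[0, 0, 0.001, 0, 0, 0, 0.055], [0, 0, 0, 0, 0, 0, 0.055], [0, 0, 0.001, 0, 0, 0, 0.055], [0, 0, 0, 0, 0, 0, 0.055], [0, 0, 0, 0, 0, 0, 0.055]]]}}

```text
time_s: 30.55
tool_pos: [0.6011, 0.2967, -0.032]
tool_rot: [179.9, 0.0, 97.5]
force: [-1.8, -1.2, 4.9]
grip_width: 0.0641
grasp_force: 12.0
```

Call:
{"op": "play_rows", "data": {"steps": [[[0, 0, -0.0005, 0, 0, 0, 0.055], [0, 0, 0, 0, 0, 0, 0.068], [0, 0, 0, 0, 0, 0, 0.075], [0, 0, 0, 0, 0, 0, 0.082], [0, 0, 0, 0, 0, 0, 0.082], [0, 0, 0, 0, 0, 0, 0.082], [0, 0, 0, 0, 0, 0, 0.082], [0, 0, -0.01, 0, 0, 0, 0.082], [0, 0, -0.03, 0, 0, 0, 0.082], [0, 0, -0.045, 0, 0, 0, 0.082], [0, 0, -0.045, 0, 0, 0, 0.082], [0, 0, -0.045, 0, 0, 0, 0.082]]]}}

```text
time_s: 31.75
tool_pos: [0.6007, 0.2966, 0.145]
tool_rot: [179.9, -0.0, 97.5]
force: [1.8, 0.4, 0.2]
grip_width: 0.0821
grasp_force: 0.0
```

Call:
{"op": "play_rows", "data": {"steps": [[[0, 0, -0.04, 0, 0, 0, 0.082], [0, 0, 0, 0, 0, 0, 0.082], [0, 0, 0, 0, 0, 0, 0.082]]]}}

```text
time_s: 32.05
tool_pos: [0.6014, 0.297, 0.1843]
tool_rot: [179.8, -0.0, 97.5]
force: [-0.4, 0.1, -1.7]
grip_width: 0.0818
grasp_force: 0.0
```

```bash
python3 - <<'E'
from h import *
o=get_obs();print(o['time_s'],o['tool_pos'],o['grip_width'],o['force'])
C=[cub(-60,60,-32,32,0,15)]
for n in('wrist','side','top'):
    c=read_camera(n);e=proj(c,place(C[0],[.601,.2966,BP[2]])).mean(0)
    for s in silhouettes(n,'cover'):
        if np.linalg.norm(np.argwhere(s['pixels']).mean(0)[::-1]-e)<15:
            print(n,s['p'],s['extent'],fit([(c,s['pixels'])],C,[.601,.2966,BP[2]],0,(.01,.01,5)))
            px=c['frame'][s['pixels']];print('mean colour',px.mean(0).round())
    if n!='wrist':
        for t in('loupe','brass_dish','stone','pry_tool','stand'): print(n,t,[(round(x['p'],2),np.round(x['extent']).tolist()) for x in silhouettes(n,t)[:2]])
E
```

```text
32.05 [0.60136486 0.29703775 0.18427297] 0.08183169534271799 [-0.40762815  0.08088016 -1.73261419]
wrist 0.69 [287.4, 112.6, 346.7, 216.2] (array([  0.60075599,   0.29557137, -82.56435283]), np.float64(0.017690422666423622))
mean colour [111. 104.  99.]
side 0.8 [299.9, 171.2, 322.9, 188.6] (array([  0.60177797,   0.30429442, -85.72929617]), np.float64(0.14563253012048194))
mean colour [120. 112. 103.]
side loupe [(0.94, [274.0, 311.0, 326.0, 328.0]), (0.66, [290.0, 221.0, 335.0, 288.0])]
side brass_dish [(0.57, [264.0, 221.0, 284.0, 232.0])]
side stone [(0.53, [343.0, 173.0, 352.0, 185.0])]
side pry_tool [(0.6, [291.0, 217.0, 335.0, 287.0]), (0.43, [311.0, 187.0, 336.0, 225.0])]
side stand [(0.72, [283.0, 257.0, 344.0, 300.0]), (0.19, [289.0, 218.0, 334.0, 290.0])]
top loupe [(0.85, [451.0, 218.0, 469.0, 235.0])]
top brass_dish [(0.5, [327.0, 232.0, 344.0, 246.0])]
top stone []
top pry_tool [(0.5, [404.0, 206.0, 428.0, 224.0])]
top stand [(0.81, [383.0, 198.0, 437.0, 242.0])]
```

Cover lies flat on the table at (0.601, 0.296), seen as flat with 98% overlap. The tool is back in its stand, the bystanders have not moved, and the gripper is clear.

```bash
python3 -c "
from cell import sign_off
print(sign_off())"
```

```text
the job is handed in; nothing more can be done
None
```

I levered the cover loose with the pry tool, put the tool back in its stand, and laid the cover flat, top side up, on the table clear of the box; the job was handed in at about 32 s and no verdict came back.

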